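Pack the run's samples in the sample case and bar its cover

TASK

The retained samples of this bottling run go into the metal sample case on the bench: swing its two bars out of the way, stand every small black-capped sample bottle upright in a pocket of its own, then set the cover on so that it sits fully down and level. Last, swing both bars back over the cover until they rest home in their catches; do not knock over the tall bottle standing loose on the bench.

Things in the scene. Friction and masses are not known exactly. Their poses are not given: they have to be found in the camera images.
- case: Metal sample case fixed to the bench: open box 132 mm square, walls 4 mm, rim 56 mm and inner floor 4 mm above the bench. Low dividers (top 30 mm up) make four pockets 60 mm square centred at x +-32, y +-32 mm. Hinge posts at x +86 and catches at x -86 mm, y +-50 mm, are up to 107 mm tall. Origin: centre of the underside, z up, x roughly away from the robot, y left.
- bar_left (a joint): Swing bar of the case's left (+y) edge, rad: 0 = closed, along case x, end in its catch; grows as the free end swings outward to +y (clockwise from above), stop at 1.8. Steel, 14 mm wide, 92 to 102 mm above the bench, reaches 176 mm from its pin. Stiff: stays where left, about 1.2 N at the knob. Clear of the cover's way above 1.3. Starts at 0 to 0.6. Shuts 3 mm above a seated cover.
- bar_right (a joint): Swing bar of the case's right (-y) edge, rad: 0 = closed, along case x, end in its catch; grows as the free end swings outward to -y (anticlockwise from above), stop at 1.8. Steel, 14 mm wide, 92 to 102 mm above the bench, reaches 176 mm from its pin. Stiff: stays where left, about 1.2 N at the knob. Clear of the cover's way above 1.3. Starts at 0 to 0.6. Shuts 3 mm above a seated cover.
- bar_left_knob (a point): Top centre of the left bar's upright round knob: black plastic, 14 mm in diameter, standing 34 mm above the bar (102 to 136 mm above the bench), 130 mm from the bar's hinge pin.
- bar_right_knob (a point): Top centre of the right bar's upright round knob: black plastic, 14 mm in diameter, standing 34 mm above the bar (102 to 136 mm above the bench), 130 mm from the bar's hinge pin.
- bar_left_hinge (a point): The left bar's upright hinge pin, at case x +86 mm, y +50 mm; the point is 97 mm above the bench.
- bar_right_hinge (a point): The right bar's upright hinge pin, at case x +86 mm, y -50 mm; the point is 97 mm above the bench.
- cover: Loose metal cover, a pan 132 mm square upside down, 0.45 kg, on the bench left of the case. Origin: centre of its lower edge, z up; at case z 56 mm when seated. Four pins (10 mm, round ends) at x, y +-54.5 mm reach 12 mm below it and fit inside the corners of the case with 2.5 mm to spare. Flat top 33 mm up; on it a grab handle along x, 64 long, 14 wide, top 73 mm up. It fits square to the case.
- sample1: Small capped sample bottle (2 to 4 present, all alike; an absent one has no pose): squat, amber glass body 50 mm in diameter, 34 mm tall, paper label, short shoulder, then a straight black cap 26 mm in diameter from 40 to 74 mm above the base, the place to grip; 0.13 kg. Starts upright on the bench right of the case. Origin: centre of the underside, z up.
- sample2: Small capped sample bottle (2 to 4 present, all alike; an absent one has no pose): squat, amber glass body 50 mm in diameter, 34 mm tall, paper label, short shoulder, then a straight black cap 26 mm in diameter from 40 to 74 mm above the base, the place to grip; 0.13 kg. Starts upright on the bench right of the case. Origin: centre of the underside, z up.
- sample3: Small capped sample bottle (2 to 4 present, all alike; an absent one has no pose): squat, amber glass body 50 mm in diameter, 34 mm tall, paper label, short shoulder, then a straight black cap 26 mm in diameter from 40 to 74 mm above the base, the place to grip; 0.13 kg. Starts upright on the bench right of the case. Origin: centre of the underside, z up.
- sample4: Small capped sample bottle (2 to 4 present, all alike; an absent one has no pose): squat, amber glass body 50 mm in diameter, 34 mm tall, paper label, short shoulder, then a straight black cap 26 mm in diameter from 40 to 74 mm above the base, the place to grip; 0.13 kg. Starts upright on the bench right of the case. Origin: centre of the underside, z up.
- tall1: A tall filled bottle, 76 mm in diameter and 250 mm high, standing left of the case, beyond the cover. Not part of the job. Origin: centre of the underside, z up.
Mind the look-alikes: they are no part of the job. What is shaped like the sample2 but blue or purple is not meant.

How it is judged:
By the outcome, as a careful person would: the job done as asked, in the order asked, and still so for the second after the job is handed in, with the robot touching nothing.
Of sample1, sample2, sample3, sample4 only 2 to 4 are there at a start; the rules pass over those that are not, and their reading is None.
At some moment in a run one of sample1, sample2, sample3, sample4, cover may be knocked a few centimetres aside while the robot is not near it.
It also fails if it takes over 210 s, if anything falls off the work surface, if the arm or the gripper's body presses on something with over 40 N, if the wrist force passes 120 N, or if a joint passes its speed limit or range.

ROBOT

A 6-joint arm with a two-finger parallel gripper is mounted at the origin on the work surface. World frame = base frame: x ahead of the robot, y to its left, z up, the work surface at z = 0. Lengths are in mm, angles in rad, forces in N, time in s.
With the tool pointing down it reaches from about 300 to 775 mm from the base axis. Payload 14.6 kg.
Tool frame: the origin (TCP) lies midway between the tips of the shut fingers; the grasp point (between the pads) lies 19 mm behind it (manip.hold_point_z is the distance from the TCP to the grasp point, in mm); z points along the fingers, y is the direction in which the jaws open and shut (so a half turn about z gives the same grasp; the last joint's range is limited). The gripper opens to 94 mm and grips with 3 to 60 N. Pads are 16 mm wide; open, the fingers measure 119 mm over their backs; the gripper's body (75 mm by 177 mm) begins 78 mm behind the grasp point.
Start: joints at [1.171, 0.3, 1.521, -0, 1.321, -0.067], TCP at [179.677, 519.813, 205.446] pointing down, gripper open.
Joint ranges: [-3.03, 3.03], [-0.79, 2.21], [0.23, 2.52], [-1.04, 4.18], [0, 3.07], [-2.55, 2.55]. Speed limits (rad/s): [2.22, 2.22, 2.57, 3.14, 3.14, 3.14].

INTERFACE

Orientations are given as [roll, pitch, yaw] about the fixed x, y, z axes, in that order (R = Rz(yaw) Ry(pitch) Rx(roll)).
In Python, from cell import manip gives the robot as it stands.
- The arm moves only by the shell command python3 -m crank 'ROWS' [OPENING] [FORCE]. ROWS is JSON, a list of rows, each an object with "offset": the shift along the world's x, y, z in m, a list of three; "spin": the turn about the world's z in degrees. In form: [{"offset": [dx, dy, dz], "spin": spin}, ...]. A call has exactly 8 rows; each row is the pose to reach, as a shift and turn from the pose measured when the call began; what a row does not reach only later rows make up. A row lasts 1/12 s, in which the tool goes at most 41.7 mm and 7.16 degrees, less where a joint would pass 70% of its speed; a pose out of reach is approached as far as the arm can. A call with a gripper value outside its range is refused whole. OPENING is the opening, from 0 (shut) to 1 (fully open), set as the call begins (- or left out, the last holds). The fingers move at their own pace and stop on an object; FORCE is the grip in N (left out, the last holds). Time passes only in rows, so rows that repeat a pose let the fingers close, or fill a call up. It gives the time, the measured TCP pose, the force and the opening at its end, in the units of the state.
- manip.read_state(): the state, without advancing time (a new reading comes with each control period).
- manip.camera(name): name is "scene" or "top" or "wrist"; returns a dict with "pixels" (400x640x3 uint8, red, green, blue), "fx", "fy", "cx", "cy" (pixels), "k1" (the pictures are not rectified: a ray, as slopes to the right and down, at radius r is drawn at 1 + k1 r^2 times it, then the intrinsics apply), "extrinsics" (4x4, takes a point from world to camera coordinates); the wrist camera has in their place "hand_eye" (4x4, takes a point from camera to tool coordinates, whose origin is the TCP and whose axes are the flange's). Camera axes: x right, y down, z forward; pixel columns grow to the right and rows downward; lengths in mm; the calibration is good to about 2 mm. A picture is of the moment at which its call begins: read the wrist's pose just before it. There is no depth.
- manip.sign_off(): hands the job in, once; it reports no verdict.
Trained networks look in a picture, given as the dict that the camera call returned (one of the last four; its "shot" number tells which), for a name from the list of things; names that differ only in an ending like _2 or _b are one class to them, and where a whole thing is asked for, a point or a joint stands for the part that bears it (a point fixed in the world has none). Each returns a list of dicts, best first, with "conf" (0 to 1); they miss things now and then, are a little off and sometimes report something else, mostly with a low value. They report only what shows in the picture. A call takes as long as a camera call. They do not tell look-alikes from the thing itself.
- manip.search_frame(picture, name): "location" ([x, y, z] in mm, in world coordinates, good to about 4 mm: the middle of the surface that is visible of it).
- manip.masks_of(picture, name): "mask" (400x640 bool, what is visible of it).
The state is a dict: "clock": time; "joints": joint angles; "qd": joint speeds; "effort": joint torques, N m; "eef_pos": TCP position; "eef_rot": TCP orientation; "wrist_force": force on the tool from outside, world axes, zero at the start; "moment": the same for the moment, N m; "finger_gap": finger opening in mm.
Only numpy, scipy, OpenCV 4.12 (cv2) and the standard library are available. Lean on these libraries where they do the work, as an engineer would, in place of code of your own. Each camera call takes 0.05 s, during which the arm holds its last target. There are 200 camera calls.

## Working session

There is one attempt and no reset: what is moved stays moved. The work goes in short steps, Python scripts to look and compute and a shell command to move; the robot and the scene stay as the last step left them, time stands still between calls to the robot, and variables do not carry over. Pictures are saved under pics/ and viewed, about 12 in all and at most 16, crops included, and the job is handed in when it is done.

```bash
ls; mkdir -p pics
cat > h.py <<'E'
import numpy as np, cv2
from cell import manip
from scipy.spatial.transform import Rotation as R
def cam(name):
    s=manip.read_state(); p=manip.camera(name)
    if name=="wrist":
        T=np.eye(4);T[:3,:3]=R.from_euler('xyz',s['eef_rot']).as_matrix();T[:3,3]=s['eef_pos']
        p['c2w']=T@np.array(p['hand_eye'])
    else: p['c2w']=np.linalg.inv(np.array(p['extrinsics']))
    return p
def save(p,f): cv2.imwrite(f,p['pixels'][:,:,::-1])
def px2w(p,u,v,z):
    xd,yd=(u-p['cx'])/p['fx'],(v-p['cy'])/p['fy']; x,y=xd,yd
    for _ in range(20):
        k=1+p['k1']*(x*x+y*y); x,y=xd/k,yd/k
    d=p['c2w'][:3,:3]@[x,y,1]; o=p['c2w'][:3,3]
    return o+d*(z-o[2])/d[2]
def w2px(p,X):
    q=np.linalg.inv(p['c2w'])@[*X,1]; x,y=q[0]/q[2],q[1]/q[2]; k=1+p['k1']*(x*x+y*y)
    return p['cx']+p['fx']*x*k, p['cy']+p['fy']*y*k
E
python3 - <<'E'
from h import *
t=cam('top');save(t,'pics/top0.png')
for n in ['case','cover','sample1','tall1','bar_left','bar_right','bar_left_knob','bar_right_knob','bar_left_hinge','bar_right_hinge']:
    print(n,[(np.round(d['location']).tolist(),round(d['conf'],2),np.round(w2px(t,d['location'])).tolist()) for d in manip.search_frame(t,n)])
s=cam('scene');save(s,'pics/scene0.png')
for n in ['sample1','cover','tall1','bar_left_knob','bar_right_knob']:
    print(n,[(np.round(d['location']).tolist(),round(d['conf'],2)) for d in manip.search_frame(s,n)])
print(manip.read_state())
E
```

```text
pics
case [([574.0, 5.0, 22.0], 0.97, [302.0, 189.0])]
cover [([409.0, 346.0, 49.0], 0.91, [201.0, 244.0])]
sample1 [([424.0, -352.0, 41.0], 0.71, [414.0, 225.0]), ([455.0, -459.0, 40.0], 0.65, [444.0, 214.0]), ([529.0, -444.0, 35.0], 0.5, [437.0, 193.0]), ([521.0, -320.0, 38.0], 0.48, [401.0, 197.0]), ([655.0, -276.0, 36.0], 0.48, [384.0, 160.0]), ([372.0, -258.0, 37.0], 0.44, [387.0, 243.0])]
tall1 [([601.0, 383.0, 160.0], 0.56, [179.0, 179.0])]
bar_left [([591.0, 98.0, 99.0], 0.63, [272.0, 181.0]), ([601.0, 384.0, 161.0], 0.27, [179.0, 179.0]), ([564.0, -87.0, 98.0], 0.16, [330.0, 185.0])]
bar_right [([564.0, -88.0, 99.0], 0.78, [331.0, 185.0])]
bar_left_knob [([589.0, 95.0, 100.0], 0.71, [273.0, 181.0])]
bar_right_knob [([564.0, -86.0, 102.0], 0.68, [330.0, 185.0])]
bar_left_hinge [([571.0, 10.0, 21.0], 0.95, [301.0, 190.0]), ([589.0, 95.0, 101.0], 0.66, [273.0, 181.0])]
bar_right_hinge [([569.0, 9.0, 19.0], 0.73, [301.0, 191.0])]
sample1 [([677.0, -282.0, 38.0], 0.77), ([443.0, -354.0, 34.0], 0.73), ([474.0, -466.0, 40.0], 0.73), ([538.0, -318.0, 39.0], 0.72), ([552.0, -444.0, 4
[... 194 characters left out ...]
r_right_knob [([564.0, -87.0, 100.0], 0.59)]
{'clock': 0.85, 'joints': array([ 1.17138042e+00,  2.99884270e-01,  1.52101059e+00, -3.51806614e-05,
        1.32068751e+00, -6.65641399e-02]), 'qd': array([-0.00048131,  0.00088793, -0.00035168,  0.00019616,  0.00173827,
        0.00119712]), 'effort': array([-5.53984919e-04, -5.31653881e+01, -3.52917194e+01,  7.10147456e-02,
        2.12275243e-02,  2.62881105e-05]), 'eef_pos': array([179.69526899, 519.80501371, 205.44972761]), 'eef_rot': array([3.14158467e+00, 3.46941798e-05, 2.80874960e+00]), 'wrist_force': array([-0.10142902,  0.46867066, -0.41944075]), 'moment': array([-0.10905941,  0.0096732 , -0.05021102]), 'finger_gap': 93.93172388495447}
```

Run:
```python
import cv2,numpy as np
t=cv2.imread('pics/top0.png');s=cv2.imread('pics/scene0.png')
cv2.imwrite('pics/top0c.png',cv2.resize(t[130:280,150:470],None,fx=2.5,fy=2.5,interpolation=cv2.INTER_CUBIC))
```

```text
(no output)
```

View pics/top0c.png

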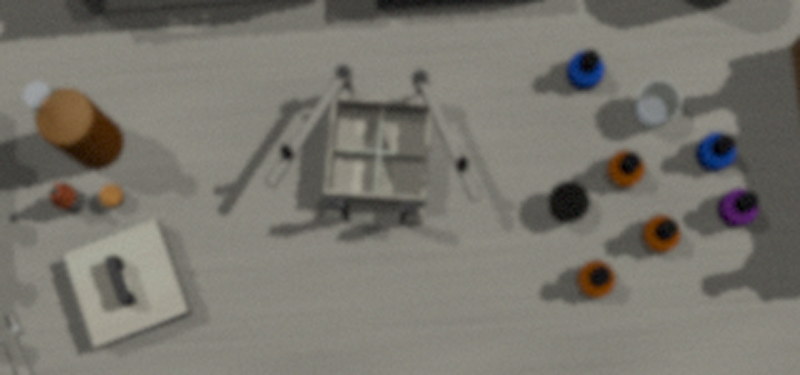

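View pics/scene0.png

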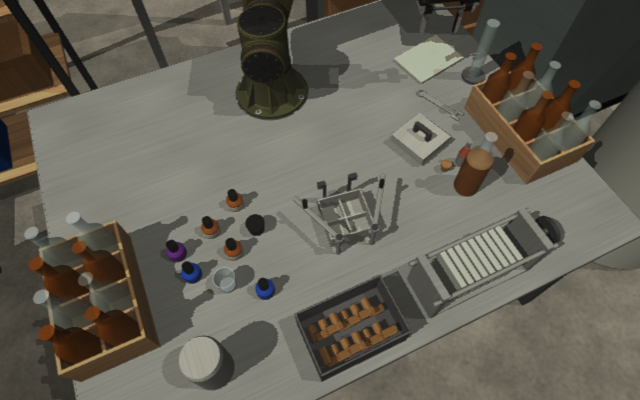

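Targets: the amber-bodied bottles at top-picture pixels (400,198), (414,224) and (389,242). Look-alikes are blue at (384,158) and (437,191), purple at (446,213), a black jar at (377,211) and a clear jar at (412,171). Next I'll go above the case with the wrist camera.

```bash
python3 -m crank '[{"offset":[0.02,-0.02,0.03],"spin":3},{"offset":[0.04,-0.05,0.06],"spin":6},{"offset":[0.06,-0.08,0.09],"spin":9},{"offset":[0.08,-0.11,0.11],"spin":12},{"offset":[0.10,-0.145,0.13],"spin":15},{"offset":[0.12,-0.18,0.15],"spin":17},{"offset":[0.14,-0.21,0.16],"spin":19},{"offset":[0.16,-0.24,0.16],"spin":19}]' 0.25 20
python3 -m crank '[{"offset":[0.02,-0.035,0.01],"spin":0},{"offset":[0.04,-0.07,0.02],"spin":0},{"offset":[0.06,-0.105,0.03],"spin":0},{"offset":[0.08,-0.14,0.03],"spin":0},{"offset":[0.10,-0.175,0.03],"spin":0},{"offset":[0.12,-0.21,0.03],"spin":0},{"offset":[0.14,-0.245,0.03],"spin":0},{"offset":[0.16,-0.27,0.03],"spin":0}]'
python3 - <<'E'
from h import *
w=cam('wrist');save(w,'pics/w1.png')
print(np.round(w['c2w'],2))
for n in ['case','bar_left_knob','bar_right_knob','cover']:
    print(n,[(np.round(d['location']).tolist(),round(d['conf'],2),np.round(w2px(w,d['location'])).tolist()) for d in manip.search_frame(w,n)])
E
```

```text
clock: 1.52
eef_pos: [337.0, 283.4, 367.5]
eef_rot: [3.139, 0.003, -3.14]
wrist_force: [0.4, 0.4, 0.3]
finger_gap: 44.1
clock: 2.18
eef_pos: [497.6, 10.5, 397.7]
eef_rot: [3.14, 0.004, -3.141]
wrist_force: [-0.3, 1.3, 0.3]
finger_gap: 23.5
[[-0.0000e+00  9.7000e-01  2.3000e-01  4.3048e+02]
 [ 1.0000e+00  0.0000e+00  0.0000e+00  1.1100e+01]
 [ 0.0000e+00  2.3000e-01 -9.7000e-01  5.7676e+02]
 [ 0.0000e+00  0.0000e+00  0.0000e+00  1.0000e+00]]
case [([564.0, 10.0, 24.0], 0.58, [317.0, 197.0])]
bar_left_knob [([558.0, 120.0, 103.0], 0.56, [385.0, 205.0])]
bar_right_knob [([544.0, -91.0, 104.0], 0.83, [253.0, 196.0]), ([556.0, 10.0, 20.0], 0.7, [317.0, 192.0]), ([521.0, -311.0, 38.0], 0.68, [139.0, 175.0])]
cover [([411.0, 338.0, 44.0], 0.72, [508.0, 113.0]), ([382.0, -252.0, 38.0], 0.47, [163.0, 95.0]), ([564.0, 115.0, 99.0], 0.38, [381.0, 208.0])]
```

View pics/w1.png

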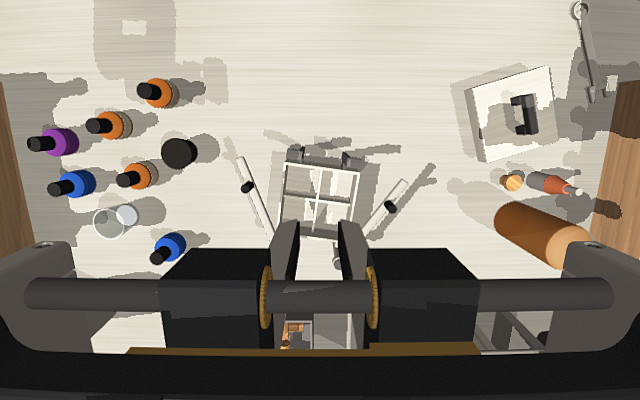

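Run:
```python
import cv2
t=cv2.imread('pics/w1.png')
cv2.imwrite('pics/w1c.png',cv2.resize(t[120:270,225:425],None,fx=4,fy=4,interpolation=cv2.INTER_CUBIC))
```

```text
(no output)
```

View pics/w1c.png

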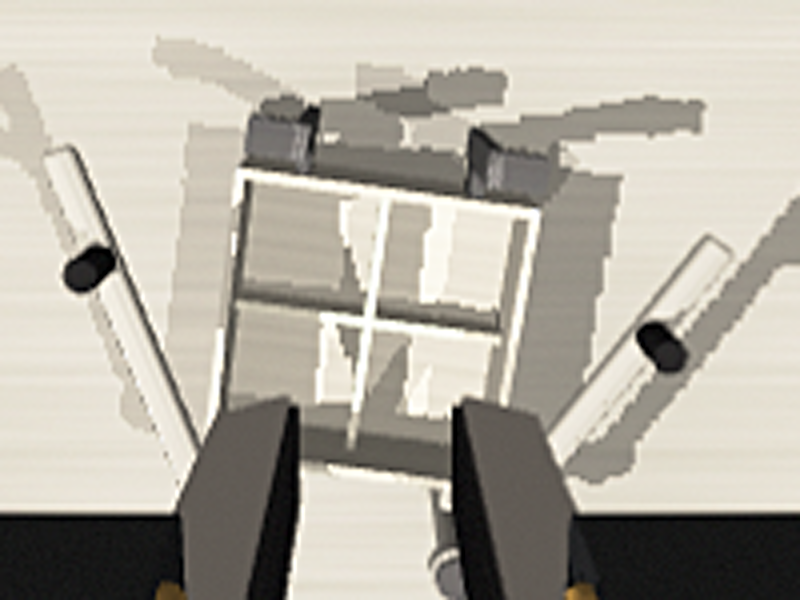

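```bash
cat > case1.py <<'E'
from h import *
w=dict(np.load('pics/w1m.npy',allow_pickle=True).item())
E
python3 - <<'E'
from h import *
w=cam('wrist'); m={k:w[k] for k in ['fx','fy','cx','cy','k1','c2w']}
f=lambda a,z:np.round(px2w(w,225+a[0]/4,120+a[1]/4,z),1)
cr,cl=f((237,171),56),f((541,211),56); c=f((371,320),30); kl,kr=f((668,353),136),f((82,273),136)
d=cl-cr; print(cr,cl,np.linalg.norm(d),'ctr',c)
yaw=np.arctan2(-d[0],d[1]); ex=np.array([np.cos(yaw),np.sin(yaw)]);ey=np.array([-ex[1],ex[0]])
C=(cr+cl)[:2]/2+66*ex; print('yaw',yaw,'C from rim',C)
for n,k,s in(('L',kl,1),('R',kr,-1)):
    h=C+86*ex+s*50*ey; v=k[:2]-h; a=v@-ex; b=v@ey*s
    print(n,k,'hinge',h,'r',np.linalg.norm(v),'ang',np.arctan2(b,a))
E
```

```text
[495.4 -42.3  56. ] [512.4  88.1  56. ] 131.50346003052542 ctr [567.4  15.   30. ]
yaw -0.12963696768515173 C from rim [569.34618672  14.36790511]
L [553.4 126.3 136. ] hinge [661.0882595  52.8307714] r 130.36291184635243 ang 0.46906976357824487
R [523.  -91.7 136. ] hinge [648.16084299 -46.33011758] r 133.13024768486545 ang 0.47739743637202536
```

```bash
python3 -m crank '[{"offset":[0.01,0.02,-0.03],"spin":-6},{"offset":[0.02,0.04,-0.06],"spin":-12},{"offset":[0.03,0.06,-0.09],"spin":-18},{"offset":[0.04,0.08,-0.12],"spin":-24},{"offset":[0.05,0.10,-0.15],"spin":-30},{"offset":[0.056,0.116,-0.18],"spin":-34},{"offset":[0.056,0.116,-0.21],"spin":-34},{"offset":[0.056,0.116,-0.22],"spin":-34}]' 0.36
python3 -m crank '[{"offset":[0,0,-0.02],"spin":0},{"offset":[0,0,-0.04],"spin":0},{"offset":[0,0,-0.05],"spin":0},{"offset":[0,0,-0.06],"spin":0},{"offset":[0,0,-0.066],"spin":0},{"offset":[0,0,-0.066],"spin":0},{"offset":[0,0,-0.066],"spin":0},{"offset":[0,0,-0.066],"spin":0}]' 0.36
python3 - <<'E'
from h import *
s=manip.read_state();print(s['eef_pos'],s['eef_rot'],s['wrist_force'])
# arc offsets for left
C=np.array([568.5,14.7]);y=-0.13;ex=np.array([np.cos(y),np.sin(y)]);ey=np.array([-ex[1],ex[0]])
for sg,n in((1,'L'),(-1,'R')):
    h=C+86*ex+sg*50*ey
    for a in np.arange(0.47,1.75,0.1): print(n,round(a,2),np.round(h+130*(-ex*np.cos(a)+sg*ey*np.sin(a))))
E
```

```text
clock: 3.15
eef_pos: [550.5, 131.8, 173.8]
eef_rot: [-3.14, -0.0, 2.554]
wrist_force: [-0.2, -0.1, -1.0]
finger_gap: 33.9
clock: 3.82
eef_pos: [551.0, 131.9, 108.9]
eef_rot: [-3.141, 0.001, 2.554]
wrist_force: [-0.5, -0.7, 1.0]
finger_gap: 34.2
[551.02578325 131.87660629 108.88303974] [-3.14143392e+00  7.56582928e-04  2.55380057e+00] [-0.52967231 -0.66132243  0.96878882]
L 0.47 [553. 127.]
L 0.57 [561. 137.]
L 0.67 [570. 146.]
L 0.77 [579. 155.]
L 0.87 [590. 163.]
L 0.97 [601. 169.]
L 1.07 [613. 174.]
L 1.17 [625. 178.]
L 1.27 [638. 181.]
L 1.37 [651. 183.]
L 1.47 [664. 183.]
L 1.57 [677. 182.]
L 1.67 [690. 180.]
R 0.47 [525. -89.]
R 0.57 [ 530. -101.]
R 0.67 [ 536. -113.]
R 0.77 [ 543. -124.]
R 0.87 [ 551. -134.]
R 0.97 [ 561. -143.]
R 1.07 [ 571. -151.]
R 1.17 [ 581. -158.]
R 1.27 [ 593. -164.]
R 1.37 [ 605. -169.]
R 1.47 [ 618. -173.]
R 1.57 [ 630. -175.]
R 1.67 [ 643. -176.]
```

```bash
python3 -m crank '[{"offset":[0.010,0.005,0.002],"spin":-6},{"offset":[0.019,0.014,0.002],"spin":-12},{"offset":[0.028,0.023,0.002],"spin":-18},{"offset":[0.039,0.031,0.002],"spin":-24},{"offset":[0.050,0.037,0.002],"spin":-30},{"offset":[0.062,0.042,0.002],"spin":-35},{"offset":[0.062,0.042,0.002],"spin":-35},{"offset":[0.062,0.042,0.002],"spin":-35}]'
python3 -m crank '[{"offset":[0.012,0.004,0],"spin":-6},{"offset":[0.025,0.007,0],"spin":-12},{"offset":[0.038,0.009,0],"spin":-18},{"offset":[0.051,0.009,0],"spin":-24},{"offset":[0.064,0.008,0],"spin":-30},{"offset":[0.072,0.007,0],"spin":-33},{"offset":[0.072,0.007,0],"spin":-33},{"offset":[0.072,0.007,0],"spin":-33}]'
python3 -m crank '[{"offset":[0,0,0.02],"spin":0},{"offset":[0,0,0.06],"spin":0},{"offset":[0,0,0.09],"spin":0},{"offset":[-0.03,-0.01,0.12],"spin":7},{"offset":[-0.06,-0.03,0.15],"spin":14},{"offset":[-0.09,-0.06,0.18],"spin":21},{"offset":[-0.11,-0.09,0.21],"spin":28},{"offset":[-0.11,-0.12,0.23],"spin":35}]'
python3 - <<'E'
from h import *
w=cam('wrist');save(w,'pics/w2.png')
s=manip.read_state();print(s['eef_pos'],s['eef_rot'],s['wrist_force'])
for n in ['bar_left_knob','bar_right_knob']:
    print(n,[(np.round(d['location']).tolist(),round(d['conf'],2),np.round(w2px(w,d['location'])).tolist()) for d in manip.search_frame(w,n)])
E
```

```text
clock: 4.48
eef_pos: [613.1, 173.9, 111.1]
eef_rot: [3.141, 0.001, 1.946]
wrist_force: [0.3, -0.2, -0.8]
finger_gap: 33.6
clock: 5.15
eef_pos: [684.7, 180.5, 111.2]
eef_rot: [3.141, 0.001, 1.374]
wrist_force: [1.0, -0.4, -0.5]
finger_gap: 34.0
clock: 5.82
eef_pos: [574.4, 72.1, 334.5]
eef_rot: [3.14, 0.001, 1.997]
wrist_force: [1.5, -0.5, 0.3]
finger_gap: 34.1
[575.27462787  66.89105622 340.24106765] [3.13393813 0.00539946 2.00883217] [-0.3025043  -3.09353856  4.63273602]
bar_left_knob [([670.0, 143.0, 104.0], 0.98, [405.0, 156.0])]
bar_right_knob [([622.0, -61.0, 101.0], 0.96, [310.0, 269.0])]
```

```bash
python3 -m crank '[{"offset":[-0.01,-0.02,-0.02],"spin":-7},{"offset":[-0.02,-0.04,-0.04],"spin":-14},{"offset":[-0.03,-0.06,-0.06],"spin":-21},{"offset":[-0.04,-0.08,-0.08],"spin":-28},{"offset":[-0.05,-0.10,-0.10],"spin":-35},{"offset":[-0.05,-0.12,-0.12],"spin":-42},{"offset":[-0.05,-0.14,-0.13],"spin":-49},{"offset":[-0.05,-0.15,-0.14],"spin":-55}]'
python3 -m crank '[{"offset":[0,0,-0.01],"spin":-7},{"offset":[0,0,-0.01],"spin":-14},{"offset":[0,0,-0.01],"spin":-21},{"offset":[0,0,-0.01],"spin":-28},{"offset":[0,0,-0.01],"spin":-35},{"offset":[0,0,-0.01],"spin":-40},{"offset":[0,0,-0.01],"spin":-40},{"offset":[0,0,-0.01],"spin":-40}]' 0.36
```

```text
clock: 6.63
eef_pos: [525.7, -80.1, 192.6]
eef_rot: [3.14, 0.004, 1.019]
wrist_force: [0.7, -0.0, -0.3]
finger_gap: 33.8
clock: 7.3
eef_pos: [525.2, -79.3, 181.6]
eef_rot: [3.14, 0.005, 0.325]
wrist_force: [-0.5, 0.1, -0.2]
finger_gap: 33.7
```

```bash
python3 -m crank '[{"offset":[0,-0.006,0],"spin":0},{"offset":[-0.001,-0.011,0],"spin":1},{"offset":[-0.001,-0.011,-0.02],"spin":1},{"offset":[-0.001,-0.011,-0.04],"spin":1},{"offset":[-0.001,-0.011,-0.06],"spin":1},{"offset":[-0.001,-0.011,-0.07],"spin":1},{"offset":[-0.001,-0.011,-0.07],"spin":1},{"offset":[-0.001,-0.011,-0.07],"spin":1}]'
python3 -m crank '[{"offset":[0.006,-0.010,0],"spin":6},{"offset":[0.012,-0.022,0],"spin":12},{"offset":[0.019,-0.033,0],"spin":18},{"offset":[0.027,-0.043,0],"spin":24},{"offset":[0.037,-0.052,0],"spin":30},{"offset":[0.047,-0.060,0],"spin":35},{"offset":[0.047,-0.060,0],"spin":35},{"offset":[0.047,-0.060,0],"spin":35}]'
python3 -m crank '[{"offset":[0.010,-0.007,0],"spin":6},{"offset":[0.022,-0.013,0],"spin":12},{"offset":[0.034,-0.018,0],"spin":18},{"offset":[0.047,-0.022,0],"spin":24},{"offset":[0.059,-0.024,0],"spin":30},{"offset":[0.068,-0.025,0],"spin":33},{"offset":[0.068,-0.025,0],"spin":33},{"offset":[0.068,-0.025,0],"spin":33}]'
python3 -m crank '[{"offset":[0,0,0.02],"spin":0},{"offset":[0,0,0.06],"spin":0},{"offset":[-0.02,0,0.09],"spin":0},{"offset":[-0.05,-0.02,0.12],"spin":-7},{"offset":[-0.08,-0.04,0.15],"spin":-14},{"offset":[-0.11,-0.06,0.16],"spin":-21},{"offset":[-0.15,-0.08,0.16],"spin":-28},{"offset":[-0.18,-0.10,0.16],"spin":-35}]'
python3 -m crank '[{"offset":[-0.02,-0.01,0],"spin":-7},{"offset":[-0.04,-0.02,0],"spin":-14},{"offset":[-0.06,-0.03,0],"spin":-21},{"offset":[-0.07,-0.03,0],"spin":-28},{"offset":[-0.07,-0.03,0],"spin":-35},{"offset":[-0.07,-0.03,0],"spin":-42},{"offset":[-0.07,-0.03,0],"spin":-49},{"offset":[-0.07,-0.03,0],"spin":-50}]' 0.45
python3 - <<'E'
from h import *
w=cam('wrist');save(w,'pics/w3.png')
s=manip.read_state();print(s['eef_pos'],s['eef_rot'],s['wrist_force'])
for n in ['sample1','bar_right_knob']:
    print(n,[(np.round(d['location']).tolist(),round(d['conf'],2),np.round(w2px(w,d['location'])).tolist()) for d in manip.search_frame(w,n)])
E
```

```text
clock: 7.97
eef_pos: [524.3, -90.4, 111.8]
eef_rot: [3.141, 0.005, 0.343]
wrist_force: [0.4, 0.5, 0.2]
finger_gap: 33.5
clock: 8.63
eef_pos: [571.6, -150.5, 112.6]
eef_rot: [3.139, 0.005, 0.952]
wrist_force: [-1.7, -0.1, 0.3]
finger_gap: 33.6
clock: 9.3
eef_pos: [639.3, -175.0, 112.9]
eef_rot: [3.139, 0.005, 1.524]
wrist_force: [-0.0, 0.4, -1.7]
finger_gap: 33.9
clock: 9.97
eef_pos: [459.4, -273.4, 274.3]
eef_rot: [3.137, 0.005, 0.904]
wrist_force: [0.9, -1.6, 0.5]
finger_gap: 33.8
clock: 10.63
eef_pos: [388.8, -302.8, 274.6]
eef_rot: [3.136, 0.004, 0.022]
wrist_force: [-0.3, -0.2, 0.2]
finger_gap: 41.9
[ 388.9136272  -302.88661639  274.51573566] [3.13617958 0.00422903 0.02835159] [ 0.51253881 -0.76111221  0.2369312 ]
sample1 [([457.0, -456.0, 44.0], 0.98, [436.0, 124.0]), ([386.0, -267.0, 38.0], 0.97, [293.0, 174.0]), ([534.0, -441.0, 40.0], 0.88, [429.0, 63.0]), ([517.0, -317.0, 37.0], 0.7, [332.0, 74.0]), ([433.0, -355.0, 36.0], 0.57, [358.0, 141.0])]
bar_right_knob [([544.0, 11.0, 25.0], 0.72, [85.0, 51.0])]
```

View pics/w3.png

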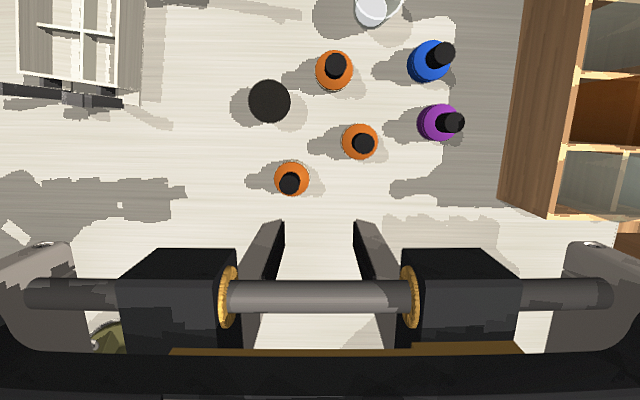

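Run:
```python
from h import *
w=cam('wrist')
for u,v in((289.5,183),(363,143.5),(335.5,65)): print(np.round(px2w(w,u,v,74),1))
C=np.array([568.5,14.7]);y=-0.13;ex=np.array([np.cos(y),np.sin(y)]);ey=np.array([-ex[1],ex[0]])
for a in(-32,32):
  for b in (-32,32): print(a,b,np.round(C+a*ex+b*ey,1))
g=cv2.cvtColor(w['pixels'],cv2.COLOR_RGB2GRAY)
for u,v in((289,183),(363,143),(335,65)):
    m=(g[v-16:v+17,u-16:u+17]<55).astype(np.uint8); n,l,st,c=cv2.connectedComponentsWithStats(m); i=l[16,16]; p=c[i]+[u-16,v-16]; print(p,st[i],px2w(w,*p,70))
```

```text
[ 380.  -266.7   74. ]
[ 432.5 -356.3   74. ]
[ 521.9 -318.3   74. ]
-32 -32 [532.6 -12.9]
-32 32 [540.9  50.6]
32 -32 [596.1 -21.2]
32 32 [604.4  42.3]
[288.90833333 182.67777778] [  6   5  21  23 360] [ 379.62686054 -265.57472545   70.        ]
[362.69060773 143.4558011 ] [  5   7  22  21 362] [ 432.2932673  -356.47064374   70.        ]
[335.8591224  66.1408776] [  7   5  21  26 433] [ 521.39484802 -318.9601097    70.        ]
```

```bash
python3 -m crank '[{"offset":[-0.009,0.037,-0.03],"spin":-5},{"offset":[-0.009,0.037,-0.06],"spin":-9},{"offset":[-0.009,0.037,-0.10],"spin":-9},{"offset":[-0.009,0.037,-0.14],"spin":-9},{"offset":[-0.009,0.037,-0.17],"spin":-9},{"offset":[-0.009,0.037,-0.18],"spin":-9},{"offset":[-0.009,0.037,-0.18],"spin":-9},{"offset":[-0.009,0.037,-0.18],"spin":-9}]' 0.45 15
python3 - <<'E'
from h import *
w=cam('wrist');s=manip.read_state();print(s['eef_pos'],s['finger_gap'])
save(w,'pics/w4.png')
g=cv2.cvtColor(w['pixels'],cv2.COLOR_RGB2GRAY)
u,v=w2px(w,(380,-266,74));print(u,v)
E
```

```text
clock: 11.5
eef_pos: [380.7, -266.5, 95.6]
eef_rot: [3.136, 0.004, -0.122]
wrist_force: [-0.2, -0.2, 1.3]
finger_gap: 42.3
[ 381.02323321 -266.7918513    96.20612027] 42.21984149959082
319.0825038335157 222.22172556922607
```

View pics/w4.png

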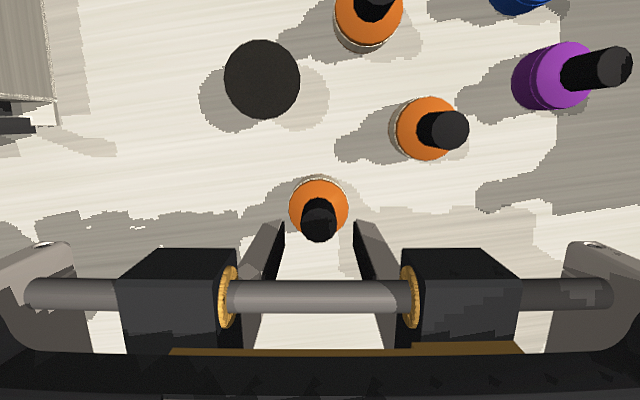

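Bottle A's cap, at (319,225), is centred between the fingers. I'll grasp it and carry it to the far right pocket.

```bash
python3 -m crank '[{"offset":[-0.001,0,-0.015],"spin":0},{"offset":[-0.001,0,-0.03],"spin":0},{"offset":[-0.001,0,-0.04],"spin":0},{"offset":[-0.001,0,-0.047],"spin":0},{"offset":[-0.001,0,-0.047],"spin":0},{"offset":[-0.001,0,-0.047],"spin":0},{"offset":[-0.001,0,-0.047],"spin":0},{"offset":[-0.001,0,-0.047],"spin":0}]'
python3 -m crank '[{"offset":[0,0,0],"spin":0},{"offset":[0,0,0],"spin":0},{"offset":[0,0,0],"spin":0},{"offset":[0,0,0],"spin":0},{"offset":[0,0,0],"spin":0},{"offset":[0,0,0],"spin":0},{"offset":[0,0,0.02],"spin":0},{"offset":[0,0,0.04],"spin":0}]' 0.1 20
python3 -m crank '[{"offset":[0,0,0.03],"spin":0},{"offset":[0,0,0.06],"spin":0},{"offset":[0,0,0.09],"spin":0},{"offset":[0.01,0.01,0.12],"spin":0},{"offset":[0.03,0.03,0.14],"spin":0},{"offset":[0.05,0.055,0.14],"spin":0},{"offset":[0.07,0.08,0.14],"spin":0},{"offset":[0.09,0.105,0.14],"spin":0}]'
python3 -m crank '[{"offset":[0.02,0.025,0],"spin":0},{"offset":[0.04,0.05,0],"spin":0},{"offset":[0.06,0.07,0],"spin":0},{"offset":[0.08,0.09,0],"spin":0},{"offset":[0.10,0.11,0],"spin":0},{"offset":[0.12,0.13,0],"spin":0},{"offset":[0.12,0.14,0],"spin":0},{"offset":[0.12,0.14,0],"spin":0}]'
```

```text
clock: 12.22
eef_pos: [380.4, -267.0, 49.9]
eef_rot: [3.134, 0.001, -0.122]
wrist_force: [0.3, -0.3, -0.4]
finger_gap: 42.0
clock: 12.88
eef_pos: [379.7, -266.5, 89.5]
eef_rot: [3.136, 0.004, -0.122]
wrist_force: [0.2, 0.0, -1.4]
finger_gap: 25.1
clock: 13.55
eef_pos: [470.3, -160.3, 229.6]
eef_rot: [3.136, 0.004, -0.123]
wrist_force: [-0.2, 0.4, -0.9]
finger_gap: 25.6
clock: 14.22
eef_pos: [590.4, -18.5, 228.7]
eef_rot: [3.136, 0.005, -0.12]
wrist_force: [-0.2, 0.1, -1.3]
finger_gap: 25.7
```

```bash
cat >> h.py <<'E'
C=np.array([568.5,14.7]);YAW=-0.13
def cw(x,y,z):
    ex=np.array([np.cos(YAW),np.sin(YAW)]);ey=np.array([-ex[1],ex[0]])
    return np.array([*(C+x*ex+y*ey),z])
E
python3 - <<'E'
from h import *
w=cam('wrist')
im=w['pixels'][:,:,::-1].copy()
im=cv2.resize(im,(1280,800),interpolation=cv2.INTER_CUBIC)
def pl(pts,c):
    q=np.array([[np.array(w2px(w,p))*2+.5] for p in pts]).astype(int); cv2.polylines(im,[q],True,c,1)
for s,c in((66,(0,0,255)),(62,(0,255,0))): pl([cw(a*s,b*s,56) for a,b in((-1,-1),(-1,1),(1,1),(1,-1))],c)
pl([cw(0,-62,30),cw(0,62,30)],(255,0,0));pl([cw(-62,0,30),cw(62,0,30)],(255,0,0))
us=[w2px(w,cw(a,b,56)) for a in(-90,90) for b in(-80,80)];us=np.array(us)*2;a,b=us.min(0).astype(int),us.max(0).astype(int);print(a,b)
cv2.imwrite('pics/w5.png',im[max(0,a[1]):b[1],max(a[0],0):b[0]][:600,:800])
E
```

```text
[442 247] [727 542]
```

View pics/w5.png

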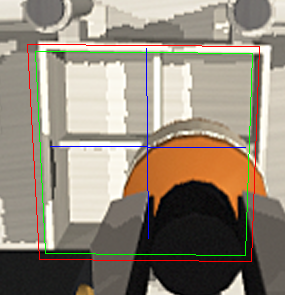

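The overlay sits about 5 mm off the real rim. I'll go lower and measure again from close by.

```bash
python3 -m crank '[{"offset":[0.002,0,-0.02],"spin":0},{"offset":[0.004,-0.002,-0.04],"spin":0},{"offset":[0.006,-0.005,-0.06],"spin":0},{"offset":[0.008,-0.005,-0.08],"spin":0},{"offset":[0.008,-0.005,-0.10],"spin":0},{"offset":[0.008,-0.005,-0.10],"spin":0},{"offset":[0.008,-0.005,-0.10],"spin":0},{"offset":[0.008,-0.005,-0.10],"spin":0}]'
python3 - <<'E'
import h
from h import *
w=cam('wrist');print(manip.read_state()['eef_pos'])
h.C=np.array([570.5,12])
im=w['pixels'][:,:,::-1].copy()
im=cv2.resize(im,(1280,800),interpolation=cv2.INTER_CUBIC)
def pl(pts,c):
    q=np.array([[np.array(w2px(w,p))*2+.5] for p in pts]).astype(int); cv2.polylines(im,[q],True,c,1)
for s,c in((66,(0,0,255)),(62,(0,255,0))): pl([cw(a*s,b*s,56) for a,b in((-1,-1),(-1,1),(1,1),(1,-1))],c)
pl([cw(0,-62,30),cw(0,62,30)],(255,0,0));pl([cw(-62,0,30),cw(62,0,30)],(255,0,0))
cv2.imwrite('pics/w6.png',im[0:600,280:1000])
E
```

```text
clock: 14.93
eef_pos: [598.2, -25.4, 130.6]
eef_rot: [3.136, 0.003, -0.122]
wrist_force: [0.6, 0.0, -0.6]
finger_gap: 25.4
[598.42354813 -25.26426736 130.77591536]
```

View pics/w6.png

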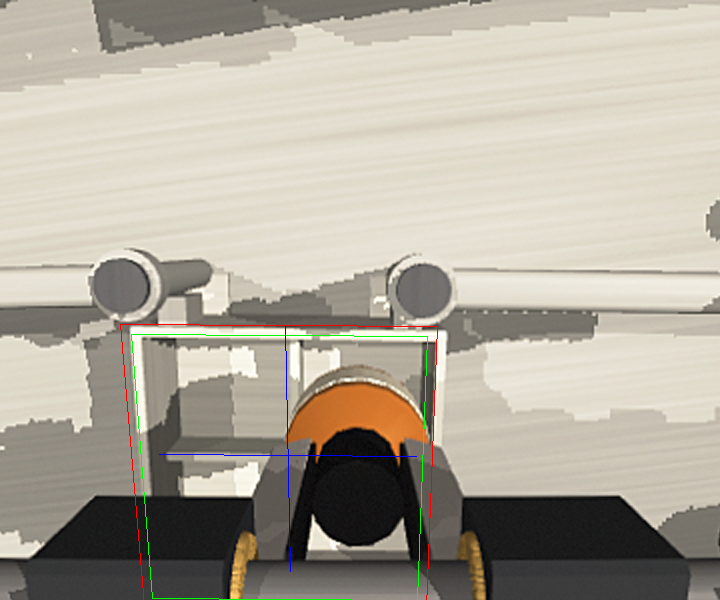

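Run:
```python
from h import *
w=cam('wrist')
f=lambda a,b,z:px2w(w,(280+a)/2-.25,b/2-.25,z)
hl,hr=f(120,287,107),f(424,289,107); d=hl-hr; print(hl,hr,np.linalg.norm(d),np.arctan2(-d[0],d[1]))
y=np.arctan2(-d[0],d[1]);ex=np.array([np.cos(y),np.sin(y)]);print('C',(hl+hr)[:2]/2-86*ex)
rl,rr=f(128,327,56),f(447,331,56); d=rl-rr; print(rl,rr,np.linalg.norm(d),np.arctan2(-d[0],d[1]),(rl+rr)[:2]/2-66*ex)
p=f(295,447,30);print('div',p)
print('cap',f(358,500,130.8+24))
# tips
print(w2px(w,manip.read_state()['eef_pos']), w['c2w'])
```

```text
[660.69527626  46.71119277 107.        ] [647.7078544  -52.49813198 107.        ] 100.0558006490488 -0.13016907419391466
C [568.92912862   8.26948419]
[643.29413087  66.37995959  56.        ] [625.2654085  -65.69027334  56.        ] 133.29509089306393 -0.13567002678832216 [568.83813221   8.91176116]
div [574.43615084   8.29897023  30.        ]
cap [597.08387399 -24.17937333 154.8       ]
(np.float64(319.70589628914166), np.float64(231.92101707119656)) [[-1.21183977e-01 -9.65678896e-01 -2.29736183e-01  6.63631531e+02]
 [-9.92616697e-01  1.19093207e-01  2.29978671e-02 -3.12987317e+01]
 [ 5.15146372e-03  2.30826944e-01 -9.72981184e-01  3.09914520e+02]
 [ 0.00000000e+00  0.00000000e+00  0.00000000e+00  1.00000000e+00]]
```

```bash
python3 -m crank '[{"offset":[-0.002,0,-0.02],"spin":0},{"offset":[-0.002,0,-0.035],"spin":0},{"offset":[-0.002,0,-0.05],"spin":0},{"offset":[-0.002,0,-0.06],"spin":0},{"offset":[-0.002,0,-0.068],"spin":0},{"offset":[-0.002,0,-0.075],"spin":0},{"offset":[-0.002,0,-0.075],"spin":0},{"offset":[-0.002,0,-0.075],"spin":0}]'
```

```text
clock: 15.7
eef_pos: [596.6, -25.1, 56.0]
eef_rot: [3.136, 0.002, -0.122]
wrist_force: [-0.4, 0.2, -0.7]
finger_gap: 25.7
```

```bash
python3 -m crank '[{"offset":[0,0,-0.002],"spin":0},{"offset":[0,0,-0.002],"spin":0},{"offset":[0,0,-0.002],"spin":0},{"offset":[0,0,-0.002],"spin":0},{"offset":[0,0,-0.002],"spin":0},{"offset":[0,0,-0.002],"spin":0},{"offset":[0,0,-0.002],"spin":0},{"offset":[0,0,-0.002],"spin":0}]' 0.35
python3 -m crank '[{"offset":[0,0,0.02],"spin":0},{"offset":[0,0,0.05],"spin":0},{"offset":[0,0,0.09],"spin":0},{"offset":[0,0,0.13],"spin":0},{"offset":[-0.02,-0.03,0.13],"spin":0},{"offset":[-0.035,-0.065,0.13],"spin":0},{"offset":[-0.05,-0.10,0.13],"spin":0},{"offset":[-0.065,-0.135,0.13],"spin":0}]'
python3 -m crank '[{"offset":[-0.015,-0.035,0],"spin":0},{"offset":[-0.03,-0.07,0],"spin":0},{"offset":[-0.05,-0.10,0],"spin":0},{"offset":[-0.07,-0.13,0],"spin":0},{"offset":[-0.085,-0.165,0],"spin":0},{"offset":[-0.10,-0.195,-0.02],"spin":0},{"offset":[-0.10,-0.195,-0.05],"spin":0},{"offset":[-0.10,-0.195,-0.06],"spin":0}]' 0.5
cat > look.py <<'E'
import sys
from h import *
w=cam('wrist');s=manip.read_state();P=s['eef_pos'];print('tcp',P,s['finger_gap'])
g=cv2.cvtColor(w['pixels'],cv2.COLOR_RGB2GRAY)
X=(float(sys.argv[1]),float(sys.argv[2]),74)
u,v=map(int,w2px(w,X));print(u,v)
d=manip.search_frame(w,'sample1')
print([(np.round(k['location']).tolist(),round(k['conf'],2)) for k in d])
# cap-top: darkest blob
p=w['pixels'].astype(int); r=70
m=np.zeros(g.shape,np.uint8); m[max(0,v-r):v+r,u-r:u+r]=((p.max(2)<60))[max(0,v-r):v+r,u-r:u+r]
save(w,sys.argv[3]); 
im=cv2.imread(sys.argv[3]);cv2.circle(im,(u,v),3,(0,0,255),-1);cv2.imwrite(sys.argv[3],im)
E
python3 look.py 432.5 -356.4 pics/w7.png
```

```text
clock: 16.37
eef_pos: [596.6, -25.1, 54.0]
eef_rot: [3.136, 0.002, -0.122]
wrist_force: [-0.5, 0.5, 0.3]
finger_gap: 33.1
clock: 17.03
eef_pos: [530.7, -161.3, 184.4]
eef_rot: [3.136, 0.002, -0.121]
wrist_force: [-0.2, -0.0, 0.6]
finger_gap: 33.3
clock: 17.7
eef_pos: [428.8, -356.6, 120.9]
eef_rot: [3.138, 0.005, -0.124]
wrist_force: [0.2, 1.0, -0.6]
finger_gap: 46.9
tcp [ 429.18144472 -355.43381861  120.45135549] 46.893938655449745
318 206
[([463.0, -458.0, 44.0], 0.9), ([532.0, -442.0, 43.0], 0.77), ([549.0, -356.0, 37.0], 0.57)]
```

View pics/w7.png

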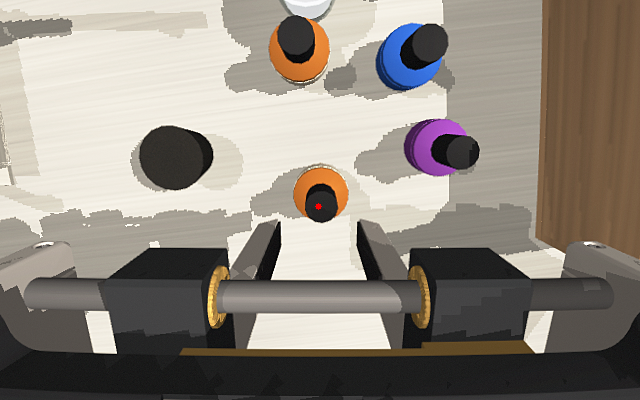

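Bottle B's cap, at (320,208), is under the gripper. Bottle C now shows at (296,37) and seems to have been knocked aside, so I'll re-measure it later. Picking B.

```bash
python3 -m crank '[{"offset":[0.003,-0.001,-0.015],"spin":0},{"offset":[0.003,-0.001,-0.03],"spin":0},{"offset":[0.003,-0.001,-0.045],"spin":0},{"offset":[0.003,-0.001,-0.06],"spin":0},{"offset":[0.003,-0.001,-0.071],"spin":0},{"offset":[0.003,-0.001,-0.071],"spin":0},{"offset":[0.003,-0.001,-0.071],"spin":0},{"offset":[0.003,-0.001,-0.071],"spin":0}]'
python3 -m crank '[{"offset":[0,0,0],"spin":0},{"offset":[0,0,0],"spin":0},{"offset":[0,0,0],"spin":0},{"offset":[0,0,0],"spin":0},{"offset":[0,0,0],"spin":0},{"offset":[0,0,0],"spin":0},{"offset":[0,0,0.02],"spin":0},{"offset":[0,0,0.04],"spin":0}]' 0.1 20
python3 -m crank '[{"offset":[0,0,0.04],"spin":0},{"offset":[0,0,0.08],"spin":0},{"offset":[0,0,0.12],"spin":0},{"offset":[0.01,0.02,0.14],"spin":0},{"offset":[0.02,0.05,0.14],"spin":0},{"offset":[0.035,0.08,0.14],"spin":0},{"offset":[0.05,0.115,0.14],"spin":0},{"offset":[0.065,0.15,0.14],"spin":0}]'
python3 -m crank '[{"offset":[0.015,0.035,0],"spin":0},{"offset":[0.03,0.07,0],"spin":0},{"offset":[0.045,0.105,0],"spin":0},{"offset":[0.06,0.14,0],"spin":0},{"offset":[0.075,0.175,0],"spin":0},{"offset":[0.09,0.21,0],"spin":0},{"offset":[0.108,0.244,0],"spin":0},{"offset":[0.108,0.244,0],"spin":0}]'
```

```text
clock: 18.47
eef_pos: [433.9, -356.5, 53.1]
eef_rot: [3.137, 0.003, -0.12]
wrist_force: [-0.2, -0.5, 0.6]
finger_gap: 46.7
clock: 19.13
eef_pos: [433.2, -355.9, 92.5]
eef_rot: [3.139, 0.006, -0.12]
wrist_force: [0.1, 0.1, -1.1]
finger_gap: 25.5
clock: 19.8
eef_pos: [498.4, -204.4, 232.3]
eef_rot: [3.139, 0.006, -0.121]
wrist_force: [-0.8, 0.2, -1.5]
finger_gap: 25.3
clock: 20.47
eef_pos: [607.6, 45.0, 231.3]
eef_rot: [3.14, 0.007, -0.117]
wrist_force: [0.4, -0.2, -1.8]
finger_gap: 25.5
```

```bash
python3 -m crank '[{"offset":[-0.002,-0.003,-0.02],"spin":0},{"offset":[-0.002,-0.006,-0.04],"spin":0},{"offset":[-0.002,-0.006,-0.07],"spin":0},{"offset":[-0.002,-0.006,-0.10],"spin":0},{"offset":[-0.002,-0.006,-0.11],"spin":0},{"offset":[-0.002,-0.006,-0.11],"spin":0},{"offset":[-0.002,-0.006,-0.11],"spin":0},{"offset":[-0.002,-0.006,-0.11],"spin":0}]'
```

```text
clock: 21.13
eef_pos: [606.5, 38.9, 123.4]
eef_rot: [3.14, 0.005, -0.117]
wrist_force: [0.7, 0.5, -1.3]
finger_gap: 25.9
```

```bash
python3 -m crank '[{"offset":[-0.0015,-0.001,-0.02],"spin":0},{"offset":[-0.0015,-0.001,-0.035],"spin":0},{"offset":[-0.0015,-0.001,-0.05],"spin":0},{"offset":[-0.0015,-0.001,-0.06],"spin":0},{"offset":[-0.0015,-0.001,-0.066],"spin":0},{"offset":[-0.0015,-0.001,-0.067],"spin":0},{"offset":[-0.0015,-0.001,-0.067],"spin":0},{"offset":[-0.0015,-0.001,-0.067],"spin":0}]'
python3 -m crank '[{"offset":[0,0,0],"spin":0},{"offset":[0,0,0],"spin":0},{"offset":[0,0,0],"spin":0},{"offset":[0,0,0],"spin":0},{"offset":[0,0,0],"spin":0},{"offset":[0,0,0],"spin":0},{"offset":[0,0,0],"spin":0},{"offset":[0,0,0],"spin":0}]' 0.35
python3 -m crank '[{"offset":[0,0,0.02],"spin":0},{"offset":[0,0,0.05],"spin":0},{"offset":[0,0,0.09],"spin":0},{"offset":[0,0,0.13],"spin":0},{"offset":[-0.005,-0.03,0.15],"spin":0},{"offset":[-0.015,-0.07,0.15],"spin":0},{"offset":[-0.025,-0.105,0.15],"spin":0},{"offset":[-0.035,-0.14,0.15],"spin":0}]'
python3 -m crank '[{"offset":[-0.01,-0.04,0],"spin":0},{"offset":[-0.02,-0.08,0],"spin":0},{"offset":[-0.03,-0.12,0],"spin":0},{"offset":[-0.04,-0.16,0],"spin":0},{"offset":[-0.045,-0.20,0],"spin":0},{"offset":[-0.05,-0.23,0],"spin":0},{"offset":[-0.05,-0.23,0],"spin":0},{"offset":[-0.05,-0.23,0],"spin":0}]' 0.5
python3 look.py 549 -356 pics/w8.png
```

```text
clock: 21.8
eef_pos: [605.4, 38.0, 57.3]
eef_rot: [3.141, 0.004, -0.117]
wrist_force: [0.5, -0.1, -0.9]
finger_gap: 25.6
clock: 22.47
eef_pos: [605.4, 37.9, 57.3]
eef_rot: [3.141, 0.004, -0.117]
wrist_force: [1.0, 0.3, 0.2]
finger_gap: 33.0
clock: 23.13
eef_pos: [569.7, -103.5, 207.7]
eef_rot: [3.14, 0.003, -0.116]
wrist_force: [0.1, -0.7, 0.5]
finger_gap: 32.8
clock: 23.8
eef_pos: [519.1, -334.6, 207.2]
eef_rot: [3.141, 0.003, -0.119]
wrist_force: [-0.1, -0.2, 0.4]
finger_gap: 46.9
tcp [ 519.56984508 -333.42343503  207.42356698] 47.22424153956268
336 156
[([558.0, -356.0, 36.0], 0.9), ([465.0, -460.0, 42.0], 0.81), ([546.0, -440.0, 41.0], 0.8), ([598.0, -31.0, 51.0], 0.7), ([660.0, -288.0, 40.0], 0.67)]
```

View pics/w8.png

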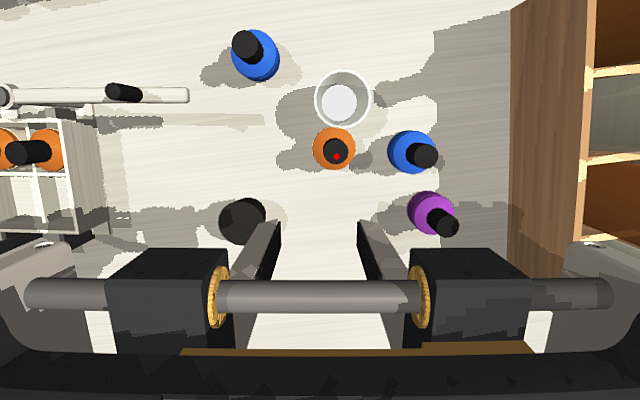

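Run:
```python
from h import *
w=cam('wrist')
for u,v,z in((335,150,74),(425,156,74),(343,75,80)): print(np.round(px2w(w,u,v,z),1))
```

```text
[ 557. -353.   74.]
[ 540.5 -444.1   74. ]
[ 627.1 -367.7   80. ]
```

```bash
python3 -m crank '[{"offset":[0.015,-0.01,-0.02],"spin":0},{"offset":[0.03,-0.019,-0.04],"spin":0},{"offset":[0.037,-0.019,-0.06],"spin":0},{"offset":[0.037,-0.019,-0.08],"spin":0},{"offset":[0.037,-0.019,-0.09],"spin":0},{"offset":[0.037,-0.019,-0.10],"spin":0},{"offset":[0.037,-0.019,-0.10],"spin":0},{"offset":[0.037,-0.019,-0.10],"spin":0}]'
python3 - <<'E'
from h import *
w=cam('wrist');print(manip.read_state()['eef_pos'])
p=w['pixels'].astype(int)
m=(p.max(2)<60).astype(np.uint8);u,v=map(int,w2px(w,(557,-353,74)));print(u,v)
n,l,st,c=cv2.connectedComponentsWithStats(m[:235]);i=l[v,u];print(st[i],c[i])
x,y,a,b,_=st[i];print(px2w(w,x+a/2,y+b-a/2,74))
E
```

```text
clock: 24.62
eef_pos: [557.3, -351.1, 108.5]
eef_rot: [3.14, 0.002, -0.115]
wrist_force: [-0.3, 0.2, 0.4]
finger_gap: 46.6
[ 557.47651659 -351.40611448  109.09215152]
322 215
[ 309  193   35   42 1115] [325.4161435  213.75067265]
[ 555.37836876 -355.87475161   74.        ]
```

```bash
python3 -m crank '[{"offset":[-0.001,-0.003,-0.015],"spin":0},{"offset":[-0.001,-0.003,-0.03],"spin":0},{"offset":[-0.001,-0.003,-0.045],"spin":0},{"offset":[-0.001,-0.003,-0.057],"spin":0},{"offset":[-0.001,-0.003,-0.059],"spin":0},{"offset":[-0.001,-0.003,-0.059],"spin":0},{"offset":[-0.001,-0.003,-0.059],"spin":0},{"offset":[-0.001,-0.003,-0.059],"spin":0}]'
python3 -m crank '[{"offset":[0,0,0],"spin":0},{"offset":[0,0,0],"spin":0},{"offset":[0,0,0],"spin":0},{"offset":[0,0,0],"spin":0},{"offset":[0,0,0],"spin":0},{"offset":[0,0,0],"spin":0},{"offset":[0,0,0.02],"spin":0},{"offset":[0,0,0.04],"spin":0}]' 0.1 20
python3 -m crank '[{"offset":[0,0,0.04],"spin":0},{"offset":[0,0,0.08],"spin":0},{"offset":[0,0,0.12],"spin":0},{"offset":[-0.005,0.02,0.14],"spin":0},{"offset":[-0.01,0.05,0.14],"spin":0},{"offset":[-0.01,0.085,0.14],"spin":0},{"offset":[-0.01,0.12,0.14],"spin":0},{"offset":[-0.01,0.155,0.14],"spin":0}]'
python3 -m crank '[{"offset":[0,0.035,0],"spin":0},{"offset":[-0.005,0.07,0],"spin":0},{"offset":[-0.01,0.105,0],"spin":0},{"offset":[-0.014,0.14,0],"spin":0},{"offset":[-0.014,0.17,0],"spin":0},{"offset":[-0.014,0.178,0],"spin":0},{"offset":[-0.014,0.178,-0.02],"spin":0},{"offset":[-0.014,0.178,-0.04],"spin":0}]'
```

```text
clock: 25.33
eef_pos: [557.0, -354.7, 51.4]
eef_rot: [3.139, -0.0, -0.115]
wrist_force: [-0.7, -0.6, -0.3]
finger_gap: 47.3
clock: 26.0
eef_pos: [556.2, -354.2, 90.4]
eef_rot: [3.141, 0.003, -0.115]
wrist_force: [-0.9, -0.2, -1.6]
finger_gap: 25.7
clock: 26.67
eef_pos: [545.7, -197.6, 230.2]
eef_rot: [3.141, 0.003, -0.115]
wrist_force: [0.9, 0.0, -0.8]
finger_gap: 25.4
clock: 27.33
eef_pos: [532.0, -19.1, 190.3]
eef_rot: [3.141, 0.001, -0.114]
wrist_force: [-0.8, -0.4, -1.6]
finger_gap: 25.8
```

```bash
python3 -m crank '[{"offset":[0.001,0.002,-0.03],"spin":0},{"offset":[0.001,0.002,-0.06],"spin":0},{"offset":[0.001,0.002,-0.085],"spin":0},{"offset":[0.001,0.002,-0.105],"spin":0},{"offset":[0.001,0.002,-0.12],"spin":0},{"offset":[0.001,0.002,-0.13],"spin":0},{"offset":[0.001,0.002,-0.135],"spin":0},{"offset":[0.001,0.002,-0.135],"spin":0}]'
python3 -m crank '[{"offset":[0,0,0],"spin":0},{"offset":[0,0,0],"spin":0},{"offset":[0,0,0],"spin":0},{"offset":[0,0,0],"spin":0},{"offset":[0,0,0],"spin":0},{"offset":[0,0,0],"spin":0},{"offset":[0,0,0],"spin":0},{"offset":[0,0,0],"spin":0}]' 0.35
python3 -m crank '[{"offset":[0,0,0.02],"spin":0},{"offset":[0,0,0.05],"spin":0},{"offset":[0,0,0.09],"spin":0},{"offset":[0,0,0.13],"spin":0},{"offset":[-0.02,0.01,0.16],"spin":0},{"offset":[-0.04,0.02,0.19],"spin":0},{"offset":[-0.06,0.03,0.22],"spin":0},{"offset":[-0.07,0.03,0.24],"spin":0}]'
python3 - <<'E'
from h import *
s=cam('scene');
cv2.imwrite('pics/scene1.png',cv2.resize(s['pixels'][100:300,140:500,::-1],None,fx=2.2,fy=2.2,interpolation=cv2.INTER_CUBIC))
w=cam('wrist');t=cam('top')
for c in(s,t,w):
  for n in('cover','tall1','sample1'):print(n,[(np.round(d['location']).tolist(),round(d['conf'],2),np.round(w2px(c,d['location'])).tolist()) for d in manip.search_frame(c,n)])
E
```

```text
clock: 28.0
eef_pos: [533.3, -17.7, 55.3]
eef_rot: [3.14, 0.001, -0.114]
wrist_force: [-0.2, -0.5, -1.4]
finger_gap: 25.0
clock: 28.67
eef_pos: [533.3, -17.7, 55.3]
eef_rot: [3.14, 0.001, -0.114]
wrist_force: [0.6, -0.2, 0.4]
finger_gap: 32.8
clock: 29.33
eef_pos: [461.9, 13.4, 298.4]
eef_rot: [3.141, -0.002, -0.113]
wrist_force: [1.0, -0.5, 1.2]
finger_gap: 32.9
cover [([431.0, 343.0, 43.0], 0.8, [421.0, 140.0])]
tall1 [([627.0, 382.0, 142.0], 0.87, [476.0, 165.0]), ([619.0, 23.0, 51.0], 0.71, [358.0, 226.0])]
sample1 [([676.0, -282.0, 38.0], 0.87, [264.0, 289.0]), ([542.0, -19.0, 41.0], 0.82, [332.0, 211.0]), ([473.0, -466.0, 39.0], 0.73, [175.0, 252.0]), ([611.0, 34.0, 45.0], 0.58, [360.0, 223.0]), ([551.0, -443.0, 37.0], 0.54, [192.0, 273.0]), ([602.0, -29.0, 45.0], 0.48, [338.0, 229.0])]
cover [([410.0, 345.0, 46.0], 0.63, [202.0, 244.0])]
tall1 [([597.0, 383.0, 160.0], 0.9, [179.0, 181.0])]
sample1 [([454.0, -461.0, 43.0], 0.68, [445.0, 214.0]), ([530.0, -442.0, 38.0], 0.62, [436.0, 192.0])]
cover [([420.0, 336.0, 46.0], 0.75, [111.0, 224.0])]
tall1 [([607.0, 364.0, 74.0], 0.73, [43.0, 98.0])]
sample1 [([655.0, -271.0, 39.0], 0.94, [514.0, 7.0]), ([598.0, 34.0, 44.0], 0.81, [293.0, 75.0]), ([463.0, -453.0, 38.0], 0.77, [630.0, 137.0]), ([535.0, -432.0, 34.0], 0.66, [618.0, 88.0]), ([528.0, -14.0, 40.0], 0.62, [333.0, 123.0]), ([590.0, -22.0, 42.0], 0.6, [334.0, 76.0])]
```

View pics/scene1.png

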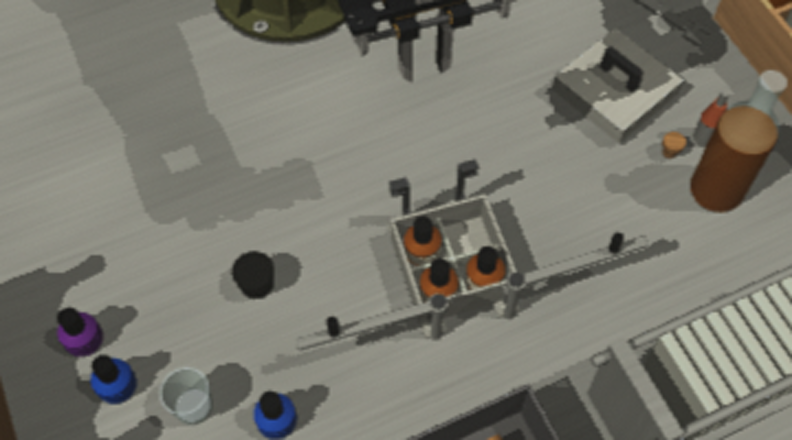

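Three amber bottles stand in the case, the bars are out, and the cover is still near (420,340). I'll go above the cover.

```bash
python3 -m crank '[{"offset":[-0.012,0.038,0],"spin":3},{"offset":[-0.024,0.076,0],"spin":6},{"offset":[-0.036,0.114,0],"spin":9},{"offset":[-0.048,0.152,0],"spin":12},{"offset":[-0.06,0.19,0],"spin":16},{"offset":[-0.07,0.228,0],"spin":20},{"offset":[-0.08,0.266,0],"spin":23},{"offset":[-0.09,0.30,0],"spin":25}]' 0.45
python3 - <<'E'
from h import *
w=cam('wrist');s=manip.read_state();print(s['eef_pos'],s['eef_rot'])
im=cv2.resize(w['pixels'][:250,120:520,::-1],None,fx=2,fy=2,interpolation=cv2.INTER_CUBIC);cv2.imwrite('pics/w9.png',im)
print([(d['location'],d['conf']) for d in manip.search_frame(w,'cover')])
E
```

```text
clock: 30.6
eef_pos: [372.3, 314.3, 294.7]
eef_rot: [3.14, 0.002, 0.326]
wrist_force: [0.2, -0.3, 0.2]
finger_gap: 42.5
[370.81371778 318.28054851 294.34649893] [-3.14154960e+00  2.75645690e-03  3.29965134e-01]
[([415.8, 350.4, 45.2], 0.97), ([527.8, -6.6, 40.8], 0.63), ([661.2, 71.7, 103.0], 0.37)]
```

View pics/w9.png

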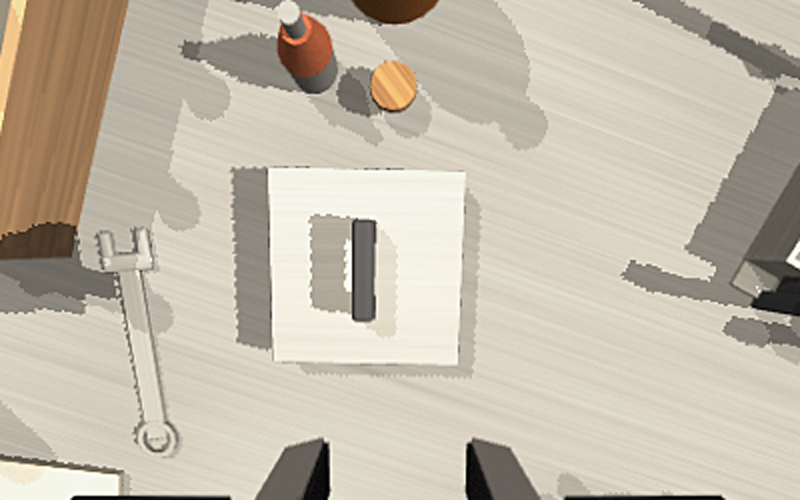

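Run:
```python
from h import *
w=cam('wrist')
f=lambda a,b,z:px2w(w,120+a/2-.25,b/2-.25,z)
q=[f(*p,45) for p in((270,168),(465,171),(459,365),(273,361))]
print(np.round(q,1),np.mean(q,0))
for i in range(4):
    d=q[(i+1)%4]-q[i]; print(np.linalg.norm(d),np.degrees(np.arctan2(d[1],d[0])))
a,b=f(365,220,85),f(363,320,85);d=a-b;print('handle',(a+b)/2,np.linalg.norm(d),np.degrees(np.arctan2(d[1],d[0])))
```

```text
[[455.8 435.1  45. ]
 [495.7 311.4  45. ]
 [370.8 270.1  45. ]
 [330.9 396.5  45. ]] [413.28696717 353.24524268  45.        ]
129.96593729325255 -72.10881223858533
131.56977643369282 -161.6887192468811
132.55477532000057 107.54003105372927
130.76389411827756 17.180607911529336
handle [413.73645371 353.12872929  85.        ] 61.478124589440185 16.970987099224118
```

```bash
python3 -m crank '[{"offset":[0.02,0.015,-0.03],"spin":-1},{"offset":[0.042,0.035,-0.06],"spin":-1},{"offset":[0.042,0.035,-0.09],"spin":-1},{"offset":[0.042,0.035,-0.12],"spin":-1},{"offset":[0.042,0.035,-0.15],"spin":-1},{"offset":[0.042,0.035,-0.165],"spin":-1},{"offset":[0.042,0.035,-0.165],"spin":-1},{"offset":[0.042,0.035,-0.165],"spin":-1}]'
python3 - <<'E'
from h import *
w=cam('wrist');s=manip.read_state();print(s['eef_pos'],s['eef_rot'])
print('pred handle ends',[w2px(w,(413.5+a*32*np.cos(.309),353.2+a*32*np.sin(.309),85)) for a in(-1,1)])
im=cv2.resize(w['pixels'][60:300,200:440,::-1],None,fx=2.5,fy=2.5,interpolation=cv2.INTER_CUBIC);cv2.imwrite('pics/w10.png',im)
E
```

```text
clock: 31.42
eef_pos: [415.0, 347.9, 129.4]
eef_rot: [3.14, 0.004, 0.307]
wrist_force: [-0.4, 1.2, 1.3]
finger_gap: 42.0
[415.35554875 348.36769485 130.40794247] [3.14027925e+00 1.94798756e-03 3.06997268e-01]
pred handle ends [(np.float64(312.9168366959612), np.float64(251.3076336872749)), (np.float64(312.3725394893276), np.float64(170.5286794289208))]
```

View pics/w10.png

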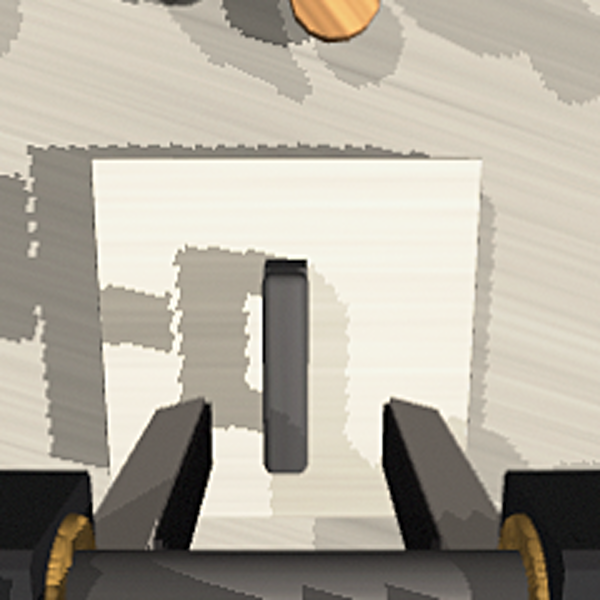

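```bash
python3 -m crank '[{"offset":[-0.0015,0.0045,-0.015],"spin":0},{"offset":[-0.0015,0.0045,-0.03],"spin":0},{"offset":[-0.0015,0.0045,-0.045],"spin":0},{"offset":[-0.0015,0.0045,-0.06],"spin":0},{"offset":[-0.0015,0.0045,-0.073],"spin":0},{"offset":[-0.0015,0.0045,-0.073],"spin":0},{"offset":[-0.0015,0.0045,-0.073],"spin":0},{"offset":[-0.0015,0.0045,-0.073],"spin":0}]'
python3 -m crank '[{"offset":[0,0,0],"spin":0},{"offset":[0,0,0],"spin":0},{"offset":[0,0,0],"spin":0},{"offset":[0,0,0],"spin":0},{"offset":[0,0,0],"spin":0},{"offset":[0,0,0],"spin":0},{"offset":[0,0,0],"spin":0},{"offset":[0,0,0],"spin":0}]' 0.02 50
python3 -m crank '[{"offset":[0,0,0.005],"spin":0},{"offset":[0,0,0.015],"spin":0},{"offset":[0,0,0.03],"spin":0},{"offset":[0,0,0.05],"spin":0},{"offset":[0,0,0.08],"spin":0},{"offset":[0,0,0.11],"spin":0},{"offset":[0,0,0.14],"spin":0},{"offset":[0,0,0.17],"spin":0}]'
```

```text
clock: 32.13
eef_pos: [414.7, 353.3, 59.2]
eef_rot: [3.141, -0.0, 0.307]
wrist_force: [0.2, -0.4, -0.6]
finger_gap: 42.3
clock: 32.8
eef_pos: [414.8, 353.4, 59.4]
eef_rot: [3.141, -0.001, 0.307]
wrist_force: [0.0, 0.2, 4.9]
finger_gap: 13.7
clock: 33.47
eef_pos: [414.3, 353.1, 231.3]
eef_rot: [3.141, -0.0, 0.307]
wrist_force: [0.8, 0.6, -3.8]
finger_gap: 13.3
```

```bash
python3 -m crank '[{"offset":[0.005,-0.02,0.01],"spin":-1},{"offset":[0.015,-0.045,0.01],"spin":-2},{"offset":[0.027,-0.072,0.01],"spin":-4},{"offset":[0.039,-0.10,0.01],"spin":-6},{"offset":[0.051,-0.127,0.01],"spin":-8},{"offset":[0.063,-0.153,0.01],"spin":-10},{"offset":[0.074,-0.175,0.01],"spin":-12},{"offset":[0.08,-0.19,0.01],"spin":-14}]'
python3 -m crank '[{"offset":[0.012,-0.027,0],"spin":-2},{"offset":[0.024,-0.053,0],"spin":-4},{"offset":[0.036,-0.08,0],"spin":-6},{"offset":[0.048,-0.107,0],"spin":-8},{"offset":[0.06,-0.13,0],"spin":-10},{"offset":[0.07,-0.147,0],"spin":-11},{"offset":[0.076,-0.153,0],"spin":-11},{"offset":[0.076,-0.153,0],"spin":-11}]'
python3 -m crank '[{"offset":[0,0,-0.015],"spin":0},{"offset":[0,0,-0.03],"spin":0},{"offset":[0,0,-0.05],"spin":0},{"offset":[0,0,-0.07],"spin":0},{"offset":[0,0,-0.09],"spin":0},{"offset":[0,0,-0.10],"spin":0},{"offset":[0,0,-0.10],"spin":0},{"offset":[0,0,-0.10],"spin":0}]'
python3 - <<'E'
from h import *
w=cam('wrist');s=manip.read_state();print(s['eef_pos'],s['eef_rot'],s['wrist_force'])
im=cv2.resize(w['pixels'][90:290,200:440,::-1],None,fx=3,fy=3,interpolation=cv2.INTER_CUBIC);cv2.imwrite('pics/w11.png',im)
E
```

```text
clock: 34.13
eef_pos: [494.8, 160.9, 241.6]
eef_rot: [3.141, 0.0, 0.059]
wrist_force: [0.7, 0.7, -7.1]
finger_gap: 13.8
clock: 34.8
eef_pos: [571.1, 6.8, 241.5]
eef_rot: [3.141, 0.001, -0.134]
wrist_force: [0.5, 0.5, -4.7]
finger_gap: 13.5
clock: 35.47
eef_pos: [571.1, 7.5, 142.1]
eef_rot: [3.141, 0.001, -0.133]
wrist_force: [-0.1, -0.2, -4.6]
finger_gap: 13.5
[571.49285617   7.25689635 142.79152275] [ 3.14074046e+00 -6.01448897e-04 -1.33282372e-01] [-0.34174956  0.6521301  -5.81546211]
```

View pics/w11.png

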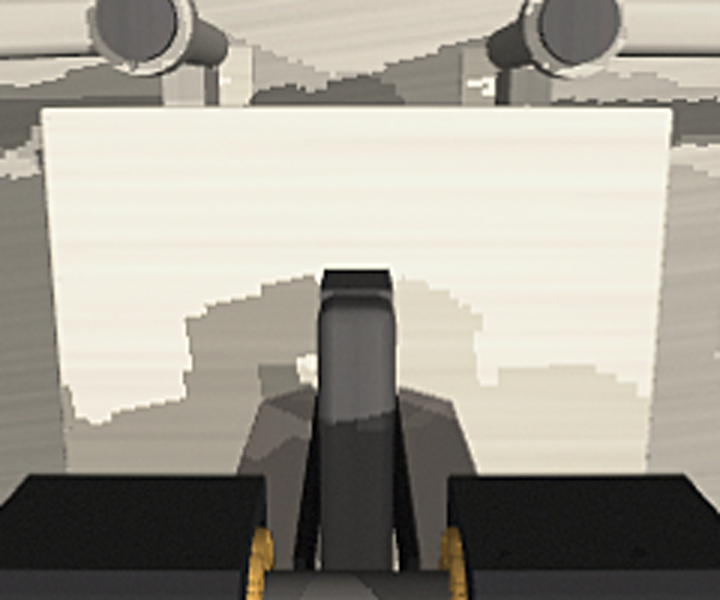

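Run:
```python
from h import *
w=cam('wrist');s=manip.read_state();P=s['eef_pos'];print(P)
f=lambda a,b,z:px2w(w,200+a/3-.33,90+b/3-.33,z)
def an(l,r,back):
    d=l-r;y=np.arctan2(-d[0],d[1]);ex=np.array([np.cos(y),np.sin(y)]);print(np.linalg.norm(d),np.degrees(y),'centre',(l+r)[:2]/2-back*ex)
zc=P[2]-47.4+33
an(f(42,110,zc),f(671,108,zc),66)
an(f(137,23,107),f(580,20,107),86)
an(f(60,430,zc),f(655,430,zc),0)
```

```text
[571.64234848   7.14532897 142.97336857]
130.23478779481007 -7.4438650445516705 centre [569.83614372   8.19878606]
99.79629050361277 -7.245256769878888 centre [568.8624998    7.50322588]
133.36842235963294 -7.624743038206556 centre [565.66088041   8.71614487]
```

```bash
python3 -m crank '[{"offset":[-0.001,-0.0005,-0.01],"spin":0},{"offset":[-0.001,-0.0005,-0.02],"spin":0},{"offset":[-0.001,-0.0005,-0.024],"spin":0},{"offset":[-0.001,-0.0005,-0.024],"spin":0},{"offset":[-0.001,-0.0005,-0.024],"spin":0},{"offset":[-0.001,-0.0005,-0.024],"spin":0},{"offset":[-0.001,-0.0005,-0.024],"spin":0},{"offset":[-0.001,-0.0005,-0.024],"spin":0}]'
python3 -m crank '[{"offset":[0,0,-0.002],"spin":0},{"offset":[0,0,-0.004],"spin":0},{"offset":[0,0,-0.006],"spin":0},{"offset":[0,0,-0.008],"spin":0},{"offset":[0,0,-0.008],"spin":0},{"offset":[0,0,-0.008],"spin":0},{"offset":[0,0,-0.008],"spin":0},{"offset":[0,0,-0.008],"spin":0}]'
```

```text
clock: 36.23
eef_pos: [570.8, 6.6, 119.3]
eef_rot: [3.141, -0.002, -0.133]
wrist_force: [0.5, 0.2, -4.6]
finger_gap: 13.5
clock: 36.9
eef_pos: [570.9, 6.6, 111.4]
eef_rot: [3.141, -0.002, -0.133]
wrist_force: [0.2, 0.5, -5.0]
finger_gap: 13.6
```

```bash
python3 -m crank '[{"offset":[0,0,-0.001],"spin":0},{"offset":[0,0,-0.002],"spin":0},{"offset":[0,0,-0.003],"spin":0},{"offset":[0,0,-0.004],"spin":0},{"offset":[0,0,-0.005],"spin":0},{"offset":[0,0,-0.006],"spin":0},{"offset":[0,0,-0.006],"spin":0},{"offset":[0,0,-0.006],"spin":0}]'
python3 -m crank '[{"offset":[0,0,-0.001],"spin":0},{"offset":[0,0,-0.002],"spin":0},{"offset":[0,0,-0.003],"spin":0},{"offset":[0,0,-0.003],"spin":0},{"offset":[0,0,-0.003],"spin":0},{"offset":[0,0,-0.003],"spin":0},{"offset":[0,0,-0.003],"spin":0},{"offset":[0,0,-0.003],"spin":0}]'
```

```text
clock: 37.57
eef_pos: [570.8, 6.6, 105.3]
eef_rot: [3.141, -0.002, -0.133]
wrist_force: [-0.2, 0.2, -5.1]
finger_gap: 13.5
clock: 38.23
eef_pos: [571.0, 6.6, 103.7]
eef_rot: [3.141, -0.003, -0.133]
wrist_force: [-7.1, -0.2, 9.4]
finger_gap: 13.5
```

Contact came at the height expected for a seated cover (103.7 against a predicted 103.4). I'll release it, rise and turn towards the left bar.

```bash
python3 -m crank '[{"offset":[0,0,0],"spin":0},{"offset":[0,0,0],"spin":0},{"offset":[0,0,0],"spin":0},{"offset":[0,0,0],"spin":0},{"offset":[0,0,0],"spin":0},{"offset":[0,0,0],"spin":0},{"offset":[0,0,0],"spin":0},{"offset":[0,0,0],"spin":0}]' 0.4 20
python3 -m crank '[{"offset":[0,0,0.02],"spin":0},{"offset":[0,0,0.05],"spin":0},{"offset":[0,0,0.09],"spin":0},{"offset":[0,0,0.12],"spin":7},{"offset":[0.01,0.01,0.15],"spin":14},{"offset":[0.03,0.03,0.16],"spin":21},{"offset":[0.05,0.05,0.16],"spin":28},{"offset":[0.07,0.07,0.16],"spin":35}]'
python3 -m crank '[{"offset":[0.01,0.01,0],"spin":7},{"offset":[0.02,0.02,0],"spin":14},{"offset":[0.02,0.03,0],"spin":21},{"offset":[0.02,0.03,0],"spin":28},{"offset":[0.02,0.03,0],"spin":35},{"offset":[0.02,0.03,0],"spin":42},{"offset":[0.02,0.03,0],"spin":49},{"offset":[0.02,0.03,0],"spin":55}]'
cat > knob.py <<'E'
import sys
from h import *
w=cam('wrist');s=manip.read_state();print('tcp',s['eef_pos'],s['eef_rot'][2],s['finger_gap'])
n=sys.argv[1]; P=(float(sys.argv[2]),float(sys.argv[3]),120)
print('pred',w2px(w,P))
p=w['pixels'].max(2)
for d in manip.masks_of(w,n)[:2]:
    m=(d['mask']&(p<70)).astype(np.uint8); k,l,st,c=cv2.connectedComponentsWithStats(m)
    if k>1:
        i=1+st[1:,4].argmax(); print(d['conf'],st[i],c[i],px2w(w,*c[i],122))
    else: print(d['conf'],'no dark')
save(w,sys.argv[4])
E
python3 knob.py bar_left_knob 675 175 pics/k1.png
```

```text
clock: 38.9
eef_pos: [571.0, 6.6, 103.6]
eef_rot: [3.141, -0.003, -0.133]
wrist_force: [0.9, -0.2, -0.3]
finger_gap: 37.7
clock: 39.57
eef_pos: [642.0, 77.4, 264.9]
eef_rot: [3.14, -0.005, 0.483]
wrist_force: [-0.9, -1.2, 0.3]
finger_gap: 37.3
clock: 40.23
eef_pos: [662.0, 107.4, 264.8]
eef_rot: [3.14, -0.005, 1.449]
wrist_force: [-0.2, 0.1, 0.5]
finger_gap: 37.7
tcp [661.94252805 107.41282692 264.74648092] 1.4560931438799636 37.64344960669022
pred (np.float64(323.50380586682087), np.float64(123.35406641422323))
0.8 [317 116  13  13 139] [322.77697842 122.12230216] [674.36654438 176.3050012  122.        ]
```

```bash
python3 -m crank '[{"offset":[0.0125,0.03,-0.02],"spin":0},{"offset":[0.0125,0.068,-0.05],"spin":0},{"offset":[0.0125,0.068,-0.08],"spin":0},{"offset":[0.0125,0.068,-0.11],"spin":0},{"offset":[0.0125,0.068,-0.14],"spin":0},{"offset":[0.0125,0.068,-0.152],"spin":0},{"offset":[0.0125,0.068,-0.152],"spin":0},{"offset":[0.0125,0.068,-0.152],"spin":0}]'
python3 -m crank '[{"offset":[0,0,0],"spin":0},{"offset":[0,0,0],"spin":0},{"offset":[0,0,0],"spin":0},{"offset":[0,0,0],"spin":0},{"offset":[0,0,0],"spin":0},{"offset":[0,0,0],"spin":0},{"offset":[0,0,0],"spin":0},{"offset":[0,0,0],"spin":0}]' 0.25 10
```

```text
clock: 41.0
eef_pos: [674.9, 175.3, 113.9]
eef_rot: [3.14, -0.005, 1.443]
wrist_force: [-0.6, 0.7, 1.1]
finger_gap: 37.6
clock: 41.67
eef_pos: [674.9, 175.3, 113.9]
eef_rot: [3.14, -0.005, 1.443]
wrist_force: [0.4, 0.0, -0.1]
finger_gap: 23.5
```

```bash
python3 -m crank '[{"offset":[-0.012,0,0],"spin":5.5},{"offset":[-0.025,-0.001,0],"spin":11},{"offset":[-0.038,-0.0025,0],"spin":17},{"offset":[-0.0505,-0.0055,0],"spin":23},{"offset":[-0.0625,-0.010,0],"spin":28},{"offset":[-0.0745,-0.0155,0],"spin":34},{"offset":[-0.0855,-0.022,0],"spin":40},{"offset":[-0.091,-0.026,0],"spin":43}]'
python3 -m crank '[{"offset":[-0.010,-0.0085,0],"spin":6},{"offset":[-0.019,-0.0175,0],"spin":12},{"offset":[-0.027,-0.0275,0],"spin":17},{"offset":[-0.0345,-0.0385,0],"spin":23},{"offset":[-0.040,-0.050,0],"spin":29},{"offset":[-0.045,-0.062,0],"spin":34},{"offset":[-0.0485,-0.0745,0],"spin":40},{"offset":[-0.051,-0.0875,0],"spin":46}]'
python3 -m crank '[{"offset":[0,-0.001,0],"spin":0},{"offset":[0,-0.002,0],"spin":0},{"offset":[0,-0.003,0],"spin":0},{"offset":[0,-0.004,0],"spin":0},{"offset":[0,-0.004,0],"spin":0},{"offset":[0,-0.004,0],"spin":0},{"offset":[0,-0.004,0],"spin":0},{"offset":[0,-0.004,0],"spin":0}]'
```

```text
clock: 42.33
eef_pos: [583.0, 149.1, 114.0]
eef_rot: [3.139, -0.005, 2.2]
wrist_force: [2.0, 0.4, -1.8]
finger_gap: 23.4
clock: 43.0
eef_pos: [531.8, 61.4, 114.2]
eef_rot: [3.139, -0.005, 3.008]
wrist_force: [1.9, 0.5, 0.3]
finger_gap: 23.5
clock: 43.67
eef_pos: [532.0, 58.6, 114.3]
eef_rot: [3.138, -0.004, 3.006]
wrist_force: [0.0, 5.7, 1.5]
finger_gap: 23.4
```

```bash
python3 -m crank '[{"offset":[0,-0.002,0],"spin":0},{"offset":[0,-0.004,0],"spin":0},{"offset":[0,-0.004,0],"spin":0},{"offset":[0,-0.004,0],"spin":0},{"offset":[0,-0.004,0],"spin":0},{"offset":[0,-0.004,0],"spin":0},{"offset":[0,-0.004,0],"spin":0},{"offset":[0,-0.004,0],"spin":0}]'
python3 -m crank '[{"offset":[0,0.004,0],"spin":0},{"offset":[0,0.004,0.02],"spin":0},{"offset":[0,0.004,0.05],"spin":0},{"offset":[0,0.004,0.09],"spin":0},{"offset":[0.005,-0.02,0.12],"spin":-7},{"offset":[0.02,-0.05,0.14],"spin":-14},{"offset":[0.035,-0.08,0.15],"spin":-21},{"offset":[0.05,-0.11,0.15],"spin":-28}]' 0.4
python3 -m crank '[{"offset":[0.015,-0.02,0],"spin":-7},{"offset":[0.03,-0.04,0],"spin":-14},{"offset":[0.04,-0.06,0],"spin":-21},{"offset":[0.04,-0.07,0],"spin":-28},{"offset":[0.04,-0.07,0],"spin":-35},{"offset":[0.04,-0.07,0],"spin":-42},{"offset":[0.04,-0.07,0],"spin":-49},{"offset":[0.04,-0.07,0],"spin":-56}]'
```

```text
clock: 44.33
eef_pos: [531.9, 57.8, 114.3]
eef_rot: [3.134, -0.005, 3.005]
wrist_force: [-0.9, 19.9, 1.2]
finger_gap: 25.1
clock: 45.0
eef_pos: [583.2, -53.1, 267.4]
eef_rot: [3.132, -0.001, 2.51]
wrist_force: [0.1, 0.8, -0.9]
finger_gap: 37.4
clock: 45.67
eef_pos: [623.4, -122.6, 267.2]
eef_rot: [3.132, -0.001, 1.524]
wrist_force: [0.1, -1.0, 0.2]
finger_gap: 37.5
```

```bash
python3 -m crank '[{"offset":[0.003,-0.03,-0.01],"spin":-3},{"offset":[0.006,-0.0585,-0.03],"spin":-6},{"offset":[0.006,-0.0585,-0.06],"spin":-6},{"offset":[0.006,-0.0585,-0.08],"spin":-6},{"offset":[0.006,-0.0585,-0.09],"spin":-6},{"offset":[0.006,-0.0585,-0.09],"spin":-6},{"offset":[0.006,-0.0585,-0.09],"spin":-6},{"offset":[0.006,-0.0585,-0.09],"spin":-6}]'
python3 knob.py bar_right_knob 629.5 -182 pics/k2.png
```

```text
clock: 46.33
eef_pos: [630.1, -180.9, 179.0]
eef_rot: [3.129, -0.0, 1.42]
wrist_force: [0.2, -0.2, 0.4]
finger_gap: 37.7
tcp [ 630.12416704 -180.98716042  179.09021207] 1.4198529609067805 37.482228678293346
pred (np.float64(317.87362942257045), np.float64(210.51387402954722))
0.9 [310 198  18  25 361] [318.34072022 210.20221607] [ 629.97422453 -181.23590446  122.        ]
```

```bash
python3 -m crank '[{"offset":[0,0,-0.03],"spin":0},{"offset":[0,0,-0.055],"spin":0},{"offset":[0,0,-0.065],"spin":0},{"offset":[0,0,-0.065],"spin":0},{"offset":[0,0,-0.065],"spin":0},{"offset":[0,0,-0.065],"spin":0},{"offset":[0,0,-0.065],"spin":0},{"offset":[0,0,-0.065],"spin":0}]'
python3 -m crank '[{"offset":[0,0,0],"spin":0},{"offset":[0,0,0],"spin":0},{"offset":[0,0,0],"spin":0},{"offset":[0,0,0],"spin":0},{"offset":[0,0,0],"spin":0},{"offset":[0,0,0],"spin":0},{"offset":[0,0,0],"spin":0},{"offset":[0,0,0],"spin":0}]' 0.25 10
python3 -m crank '[{"offset":[-0.014,0.002,0],"spin":-6},{"offset":[-0.026,0.006,0],"spin":-12},{"offset":[-0.038,0.011,0],"spin":-17},{"offset":[-0.05,0.017,0],"spin":-23},{"offset":[-0.0605,0.0245,0],"spin":-29},{"offset":[-0.0705,0.0325,0],"spin":-35},{"offset":[-0.0795,0.042,0],"spin":-40},{"offset":[-0.0835,0.047,0],"spin":-43}]'
python3 -m crank '[{"offset":[-0.0075,0.0105,0],"spin":-6},{"offset":[-0.014,0.022,0],"spin":-12},{"offset":[-0.0195,0.0335,0],"spin":-17},{"offset":[-0.0235,0.046,0],"spin":-23},{"offset":[-0.026,0.0585,0],"spin":-29},{"offset":[-0.028,0.0715,0],"spin":-34},{"offset":[-0.028,0.0845,0],"spin":-40},{"offset":[-0.027,0.0975,0],"spin":-46}]'
python3 -m crank '[{"offset":[0,0.002,0],"spin":0},{"offset":[0,0.004,0],"spin":0},{"offset":[0,0.006,0],"spin":0},{"offset":[0,0.006,0],"spin":0},{"offset":[0,0.006,0],"spin":0},{"offset":[0,0.006,0],"spin":0},{"offset":[0,0.006,0],"spin":0},{"offset":[0,0.006,0],"spin":0}]'
```

```text
clock: 47.1
eef_pos: [630.5, -181.1, 115.2]
eef_rot: [3.128, -0.0, 1.42]
wrist_force: [0.1, 0.8, -0.5]
finger_gap: 37.5
clock: 47.77
eef_pos: [630.4, -181.2, 115.2]
eef_rot: [3.128, -0.0, 1.42]
wrist_force: [0.2, 0.1, 0.1]
finger_gap: 23.5
clock: 48.43
eef_pos: [546.2, -133.7, 115.3]
eef_rot: [3.127, -0.0, 0.664]
wrist_force: [0.2, -2.5, -0.9]
finger_gap: 23.7
clock: 49.1
eef_pos: [519.0, -35.8, 115.5]
eef_rot: [3.127, -0.0, -0.144]
wrist_force: [0.3, -1.5, 0.4]
finger_gap: 23.6
clock: 49.77
eef_pos: [519.1, -30.8, 115.6]
eef_rot: [3.126, -0.001, -0.142]
wrist_force: [0.6, -5.9, 0.4]
finger_gap: 23.5
```

```bash
python3 -m crank '[{"offset":[0,0.002,0],"spin":0},{"offset":[0,0.004,0],"spin":0},{"offset":[0,0.004,0],"spin":0},{"offset":[0,0.004,0],"spin":0},{"offset":[0,0.004,0],"spin":0},{"offset":[0,0.004,0],"spin":0},{"offset":[0,0.004,0],"spin":0},{"offset":[0,0.004,0],"spin":0}]'
python3 -m crank '[{"offset":[0,-0.004,0],"spin":0},{"offset":[0,-0.004,0.02],"spin":0},{"offset":[0,-0.004,0.05],"spin":0},{"offset":[0,-0.004,0.09],"spin":0},{"offset":[-0.02,0.01,0.13],"spin":0},{"offset":[-0.05,0.03,0.16],"spin":0},{"offset":[-0.08,0.04,0.19],"spin":0},{"offset":[-0.08,0.04,0.19],"spin":0}]' 0.4
python3 - <<'E'
from h import *
w=cam('wrist');s=cam('scene');print(manip.read_state()['eef_pos'])
a=cv2.resize(w['pixels'][:250,170:470,::-1],None,fx=1.8,fy=1.8,interpolation=cv2.INTER_CUBIC)
b=cv2.resize(s['pixels'][120:260,280:510,::-1],None,fx=2.3,fy=2.3,interpolation=cv2.INTER_CUBIC)
im=np.zeros((600,800,3),np.uint8)
a=cv2.resize(w['pixels'][:240,190:450,::-1],(400,369),interpolation=cv2.INTER_CUBIC); b=cv2.resize(s['pixels'][130:270,300:500,::-1],(400,280),interpolation=cv2.INTER_CUBIC)
im[:369,:400]=a; im[:280,400:]=b; c=cv2.resize(cam('top')['pixels'][150:270,160:340,::-1],(400,267),interpolation=cv2.INTER_CUBIC);im[300:567,400:]=c
cv2.imwrite('pics/fin.png',im)
E
```

```text
clock: 50.43
eef_pos: [519.2, -29.6, 115.6]
eef_rot: [3.122, -0.001, -0.141]
wrist_force: [0.6, -20.3, -2.1]
finger_gap: 25.2
clock: 51.1
eef_pos: [437.7, 11.4, 310.0]
eef_rot: [3.124, -0.007, -0.138]
wrist_force: [0.3, 0.7, -0.1]
finger_gap: 38.0
[439.0797195   10.67775775 307.38023073]
```

View pics/fin.png

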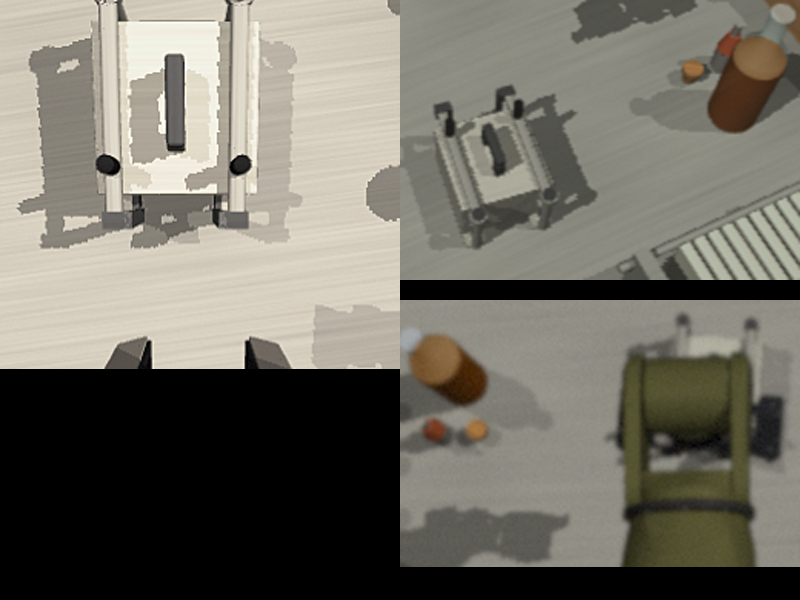

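The composite shows the cover level and square. Both bars are closed with their ends in the catches (wrist view, about (115,218) and (232,218)), and the tall bottle is standing. Handing in.

```bash
python3 -c "
from cell import manip
print(manip.sign_off(), manip.read_state()['clock'])"
```

```text
the job is handed in; nothing more can be done
the job is handed in; nothing more can be done
```

The job is done and handed in: all three amber sample bottles are in the case, the cover is on, and both bars are closed. It took about 51 s of the 210 s allowed. The sign-off itself gives no verdict.

- **Bottles:** I swung both bars out to about 1.55 rad, then stood each bottle upright in its own pocket. One bottle was knocked aside partway through, so I measured it again before picking it. I left the blue and purple look-alikes where they were.
- **Cover:** It touched down at tool height 103.7 mm, against the 103.4 mm expected when fully seated. It looked level and square in the last pictures.
- **Bars:** I pushed each bar to a firm stop at about 20 N. The last wrist picture showed both ends in their catches.
- **Tall bottle:** It was still standing in the last picture.

**Camera disagreement:** The wrist camera's first reading of the case, from high up, was about 6–7 mm off sideways from later close readings. I placed the bottles using a compromise between them, about 3 mm off, which their 5 mm of clearance covered. For the cover I lined it up against the hinge posts from close by. I last saw the bottles upright just before I put the cover on, so I could not check them afterwards.

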